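Lay out a compressor check valve and its hose fittings

TASK

First drop the steel check ball through the white funnel so that it lies at the bottom of the check-valve body. Then stand the three straight brass hose fittings upright in the middle of the steel parts dishes, the large fitting in the large dish first, then the medium one in the medium dish, then the small one in the small dish, setting each down rather than dropping it. Leave the brass tee piece and the clear mixing cup where they are.

Things in the scene. Friction and masses are not known exactly. Their poses are not given: they have to be found in the camera images.
- ball_center (a point): centre of the loose bare steel check ball, 20 mm in diameter, resting in the mouth of a fixed upright stub of dark steel tube 18 mm in outer diameter and 14 mm high; the ball's centre starts 22 mm above the bench. Its axes mean nothing
- fit_large_center (a point): centre, half-way up, of the large one of three loose straight brass hose fittings standing upright: round vertical barrel 40 mm in diameter over a short hexagonal foot (46 mm across flats, 8 mm high); 60 mm tall in all, so this point is 30 mm above its underside. z is its own axis, up. Best gripped across the barrel 8 mm above this point, so that the fingertips clear the foot and the dish rims
- fit_medium_center (a point): centre, half-way up, of the medium one of three loose straight brass hose fittings standing upright: round vertical barrel 28 mm in diameter over a short hexagonal foot (34 mm across flats, 7 mm high); 52 mm tall in all, so this point is 26 mm above its underside. z is its own axis, up. Best gripped across the barrel 8 mm above this point, so that the fingertips clear the foot and the dish rims
- fit_small_center (a point): centre, half-way up, of the small one of three loose straight brass hose fittings standing upright: round vertical barrel 18 mm in diameter over a short hexagonal foot (24 mm across flats, 6 mm high); 46 mm tall in all, so this point is 23 mm above its underside. z is its own axis, up. Best gripped across the barrel 8 mm above this point, so that the fingertips clear the foot and the dish rims
- valve: the fixed check-valve body, a dark steel upright tube 38 mm in diameter with a short side port on either side, and a white plastic funnel on top: the funnel's round mouth is 90 mm across, 105 mm above the bench, and narrows to a well 28 mm wide whose floor is 6 mm above the bench. Origin: centre of its underside, on the axis of well and funnel; z up
- dish_large: the large one of three fixed, round, shallow steel parts dishes: 128 mm across the rim, 12 mm high, open above, its flat inner floor 3 mm above its underside. Origin: centre of its underside, on the bench; z up
- dish_medium: the medium one of three fixed, round, shallow steel parts dishes: 104 mm across the rim, 12 mm high, open above, its flat inner floor 3 mm above its underside. Origin: centre of its underside, on the bench; z up
- dish_small: the small one of three fixed, round, shallow steel parts dishes: 80 mm across the rim, 12 mm high, open above, its flat inner floor 3 mm above its underside. Origin: centre of its underside, on the bench; z up
- tee_center (a point): centre, half-way up, of the loose brass tee piece that stays on the bench: a round bar 20 mm thick and 46 mm long lying down along its x axis, with a stub pointing up; 34 mm tall
- cup_center (a point): centre, half-way up, of the loose clear plastic mixing cup that stays on the bench: 84 mm across its rim, 85 mm tall, standing upright near the far edge of the work area; z up

How it is judged:
By the outcome, as a careful person would: the job done as asked, in the order asked, and still so for the second after the job is handed in, with the robot touching nothing.
It also fails if it takes over 115 s, if anything falls off the work surface, if the arm or the gripper's body presses on something with over 40 N, if the wrist force passes 120 N, or if a joint passes its speed limit or range.

ROBOT

A 7-joint arm with a two-finger parallel gripper is mounted at the origin on the work surface. World frame = base frame: x ahead of the robot, y to its left, z up, the work surface at z = 0. Lengths are in m, angles in degrees, forces in N, time in s.
With the tool pointing down it reaches from about 0.4 to 0.85 m from the base axis. Payload 10.4 kg.
Tool frame: the origin (TCP) lies midway between the tips of the shut fingers; the grasp point (between the pads) lies r.grip_depth behind it (r.grip_depth is the distance from the TCP to the grasp point, in m); z points along the fingers, y is the direction in which the jaws open and shut (so a half turn about z gives the same grasp; the last joint's range is limited). The gripper opens to 85 mm and grips with 20 to 120 N. Pads are 22 mm wide; open, the fingers measure 114 mm over their backs; the gripper's body (76 mm by 85 mm) begins 54 mm behind the grasp point. The pads swing forward as they close: fully open they stand 13 mm farther back than shut.
Start: joints at [67.116, 19.034, -3.707, 83.658, 1.238, 77.344, -5.071], TCP at [0.23, -0.581, 0.231] pointing down, gripper open.
Joint ranges: [-148.97, 148.97], [-28.65, 121.19], [-84.17, 76.75], [9.2, 138.47], [-72.65, 252.65], [3.7, 117.97], [-149.18, 149.18]. Speed limits (degrees/s): [127.2, 127.2, 159.86, 159.86, 180, 180, 180].

INTERFACE

Orientations are given as [roll, pitch, yaw] about the fixed x, y, z axes, in that order (R = Rz(yaw) Ry(pitch) Rx(roll)).
In Python, from rig import r gives the robot as it stands.
- The arm moves only by the shell command python3 -m jog 'ROWS'. ROWS is JSON, a list of rows, each an object of numbers: "jaw": the opening, from 0 (shut) to 1 (fully open); "x", "y", "z": the shift along the tool's x, y, z normalised to -1 to 1, where 1 is 0.75 m; "ax", "ay", "az": the turn, a rotation vector about the tool's x, y, z normalised to -1 to 1, where 1 is 120 degrees. In form: [{"jaw": .., "x": .., "y": .., "z": .., "ax": .., "ay": .., "az": ..}, ...]. A call has exactly 5 rows; each row is the pose to reach, as a shift and turn from the pose commanded when the call began, along the tool's axes at that moment; what a row does not reach only later rows make up. A row lasts 1/12 s, in which the tool goes at most 41.7 mm and 7.16 degrees, less where a joint would pass 70% of its speed; a pose out of reach is approached as far as the arm can. A call with a number of a shift or a turn outside -1 to 1 is refused whole. A call with a gripper value outside its range is refused whole. The fingers move at their own pace and stop on an object; the grip force is fixed at half the most. Time passes only in rows, so rows that repeat a pose let the fingers close, or fill a call up. It gives the time, the measured TCP pose, the force and the opening at its end, in the units of the state.
- r.get_state(): the state, without advancing time (a new reading comes with each control period).
- r.get_image(name): name is "scene" or "top" or "wrist"; returns (picture, depth): 420x560x3 uint8, blue, green, red; 420x560 float32, m along the optical axis (not along the pixel's ray), 0 where there is no reading.
- r.get_calibration(name): a dict with "mtx" (3x3 intrinsics, pixels), "world_to_cam" (4x4, takes a point from world to camera coordinates). Camera axes: x right, y up, looking along -z (the intrinsics and any distortion apply to the point x, -y, -z); pixel columns grow to the right and rows downward; lengths in m; the calibration is good to about 2 mm. A picture is of the moment at which its call begins: read the wrist's pose just before it. get_calibration takes no time and is no camera call; for the wrist camera it gives the pose at the moment of the call.
- r.hand_in(): hands the job in, once; it reports no verdict.
The state is a dict: "clock": time; "q": joint angles; "joint_velocities": joint speeds; "joint_torque": joint torques, N m; "tool_pos": TCP position; "tcp_rot": TCP orientation; "contact_force": force on the tool from outside, world axes, zero at the start; "torque": the same for the moment, N m; "opening": opening from 0.0 (shut) to 1.0 (fully open).
Only numpy, scipy, OpenCV 4.12 (cv2) and the standard library are available. Lean on these libraries where they do the work, as an engineer would, in place of code of your own. Each camera call takes 0.05 s, during which the arm holds its last target. There are 200 camera calls.

## Working session

There is one attempt and no reset: what is moved stays moved. The work goes in short steps, Python scripts to look and compute and a shell command to move; the robot and the scene stay as the last step left them, time stands still between calls to the robot, and variables do not carry over. Pictures are saved under pics/ and viewed, about 12 in all and at most 16, crops included, and the job is handed in when it is done.

```bash
ls; mkdir -p pics; python3 - <<'E'
from rig import r
import cv2,numpy as np
print(r.get_state(), r.grip_depth)
for n in("top","scene"):
    p,d=r.get_image(n); cv2.imwrite(f"pics/{n}0.png",p); np.save(f"pics/{n}0.npy",d)
    c=r.get_calibration(n); print(n,c); np.savez(f"pics/{n}c.npz",**{k:np.array(v) for k,v in c.items()})
E
```

```text
pics
{'clock': 0.0, 'q': array([67.1164031 , 19.07241831, -3.70775493, 83.7070382 ,  1.23635434,
       77.34396696, -5.07024109]), 'joint_velocities': array([ 0.02033333,  0.07471921, -0.01665873, -0.07745527,  0.06574825,
        0.05747021,  0.03044104]), 'joint_torque': array([ 1.45510068e-03, -6.25463104e+01,  5.00181061e-02, -3.91611385e+01,
        1.63297250e-02,  9.93435387e-03,  9.67409107e-06]), 'tool_pos': array([ 0.2298279 , -0.58079053,  0.23050252]), 'tcp_rot': array([-1.79916409e+02,  2.50962156e-03,  2.15907862e+01]), 'contact_force': array([-0.68330929,  0.01412112, -0.72397274]), 'torque': array([0.02508637, 0.00465368, 0.01520962]), 'opening': 1.0009564569070937} 0.0187
top {'mtx': array([[410.98247637,   0.        , 284.72095328],
       [  0.        , 410.98247637, 209.79221344],
       [  0.        ,   0.        ,   1.        ]]), 'world_to_cam': array([[ 0.02242637, -0.99974516, -0.00258259, -0.00670583],
       [ 0.96768099,  0.02105795,  0.25129676, -0.60331743],
       [-0.25117833, -0.0081348 ,  0.96790664, -0.85909614],
       [ 0.        ,  0.        ,  0.        ,  1.        ]])}
scene {'mtx': array([[428.33225064,   0.        , 277.24596209],
       [  0.        , 428.33225064, 210.54118023],
       [  0.        ,   0.        ,   1.        ]]), 'world_to_cam': array([[ 0.71501842,  0.69868573, -0.02422624, -0.42821294],
       [-0.41600812,  0.4530718 ,  0.78845621,  0.2176235 ],
       [ 0.56185933, -0.5536824 ,  0.61461361, -1.33428023],
       [ 0.        ,  0.        ,  0.        ,  1.        ]])}
```

View pics/top0.png

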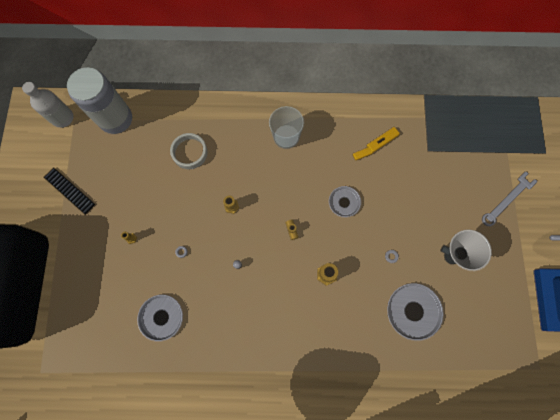

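View pics/scene0.png

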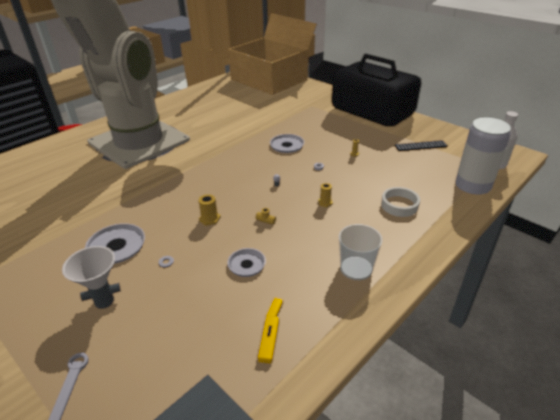

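Top view: large dish (415,310), medium dish (160,317), small dish (346,201), valve funnel (470,250), large fitting (328,272), medium fitting (230,204), small fitting (128,237), ball (237,265), tee (292,229), cup (287,127). There are also rings at (181,252) and (392,256), which I leave alone. Next I measure.

```bash
cat > h.py <<'E'
import numpy as np, cv2
def ray(c,uv,z):
    "pixel(s) -> world point on plane z"
    K=np.array(c["mtx"]);W=np.array(c["world_to_cam"]);R=W[:3,:3];o=-R.T@W[:3,3]
    uv=np.atleast_2d(uv).astype(float)
    d=np.c_[(uv-K[:2,2])/[K[0,0],K[1,1]],np.ones(len(uv))]*[1,-1,-1]@R
    return o+d*((np.asarray(z)-o[2])/d[:,2])[:,None]
def cloud(c,dep):
    K=np.array(c["mtx"]);W=np.array(c["world_to_cam"]);R=W[:3,:3]
    v,u=np.indices(dep.shape)
    P=np.stack([(u-K[0,2])/K[0,0]*dep,-(v-K[1,2])/K[1,1]*dep,-dep],-1)
    return (P-W[:3,3])@R
def circ(P):
    A=np.c_[2*P[:,:2],np.ones(len(P))];s=np.linalg.lstsq(A,(P[:,:2]**2).sum(1),rcond=None)[0]
    return s[:2],np.sqrt(s[2]+s[:2]@s[:2])
E
python3 - <<'E'
import cv2,numpy as np
from h import *
for n,px in (("top",dict(L=(328,272),M=(230,204),S=(128,237),ball=(237,265),tee=(292,229),DL=(415,310),DM=(160,317),DS=(346,201),V=(470,250),cup=(287,127))),
 ("scene",dict(L=(208,210),M=(326,195),S=(355,148),ball=(277,182),tee=(265,215),DL=(116,243),DM=(287,144),DS=(246,263),V=(92,272)))):
    im=cv2.imread(f"pics/{n}0.png");d=np.load(f"pics/{n}0.npy");c=np.load(f"pics/{n}c.npz");P=cloud(c,d)
    rad=dict(L=20,M=16,S=14,ball=9,tee=16,DL=36,DM=32,DS=26,V=32,cup=30)
    ht=dict(L=.06,M=.052,S=.046,ball=.032,tee=.034,DL=.012,DM=.012,DS=.012,V=.105,cup=.085)
    v,u=np.indices(d.shape)
    for k,(a,b) in px.items():
        near=((u-a)**2+(v-b)**2<rad[k]**2)&(d>0)
        m=near&(abs(P[...,2]-ht[k])<.004); q=P[m]
        zm=np.percentile(P[near][:,2],99)
        if len(q)<5: print(n,k,"few",zm);continue
        hull=cv2.convexHull(np.c_[u[m],v[m]].astype(np.int32))[:,0]
        w=ray(c,hull,ht[k]); cc,rr=circ(w)
        print(n,k,len(q),"zmax",zm.round(3),"circ",cc.round(4),rr.round(4),"mean",q.mean(0).round(4))
im=cv2.imread("pics/top0.png");a=cv2.resize(im[195:285,110:250],None,fx=5.5,fy=5.5,interpolation=2)
cv2.imwrite("pics/c1.png",a)
E
```

```text
top L 237 zmax 0.064 circ [ 0.4677 -0.0943] 0.0195 mean [ 0.4675 -0.094   0.0614]
top M 102 zmax 0.056 circ [0.6295 0.1399] 0.0138 mean [0.6294 0.1398 0.0529]
top S 51 zmax 0.048 circ [0.5436 0.3777] 0.0089 mean [0.5435 0.3775 0.0462]
top ball 37 zmax 0.033 circ [0.4852 0.1156] 0.0082 mean [0.4859 0.1162 0.0307]
top tee 57 zmax 0.037 circ [ 0.5721 -0.0098] 0.0102 mean [ 0.572  -0.0095  0.035 ]
top DL 465 zmax 0.015 circ [ 0.387  -0.2976] 0.0644 mean [ 0.3874 -0.3039  0.0116]
top DM 298 zmax 0.014 circ [0.3608 0.2884] 0.0511 mean [0.3587 0.2964 0.0116]
top DS 196 zmax 0.015 circ [ 0.646  -0.1383] 0.0391 mean [ 0.6485 -0.1418  0.0118]
top V 344 zmax 0.108 circ [ 0.517  -0.3936] 0.0442 mean [ 0.5183 -0.3989  0.1054]
top cup 170 zmax 0.087 circ [0.8187 0.0093] 0.0419 mean [0.8218 0.0103 0.0853]
scene L 151 zmax 0.06 circ [ 0.4695 -0.096 ] 0.0204 mean [ 0.4673 -0.0947  0.0585]
scene M 62 zmax 0.052 circ [0.6294 0.1374] 0.014 mean [0.6276 0.1399 0.0502]
scene S 15 zmax 0.044 circ [0.5432 0.3741] 0.0086 mean [0.5408 0.3766 0.0439]
scene ball 6 zmax 0.029 circ [0.4861 0.1119] 0.0052 mean [0.4824 0.1156 0.0294]
scene tee 43 zmax 0.033 circ [ 0.5721 -0.0114] 0.0105 mean [ 0.5705 -0.0097  0.0322]
scene DL 205 zmax 0.104 circ [ 0.3879 -0.2959] 0.064 mean [ 0.3744 -0.2822  0.0102]
scene DM 83 zmax 0.01 circ [0.3608 0.2854] 0.0514 mean [0.3535 0.29   0.0098]
scene DS 161 zmax 0.011 circ [ 0.6452 -0.1385] 0.0395 mean [ 0.6413 -0.1345  0.01  ]
scene V 307 zmax 0.104 circ [ 0.5176 -0.3928] 0.0444 mean [ 0.5115 -0.3922  0.1031]
```

View pics/c1.png

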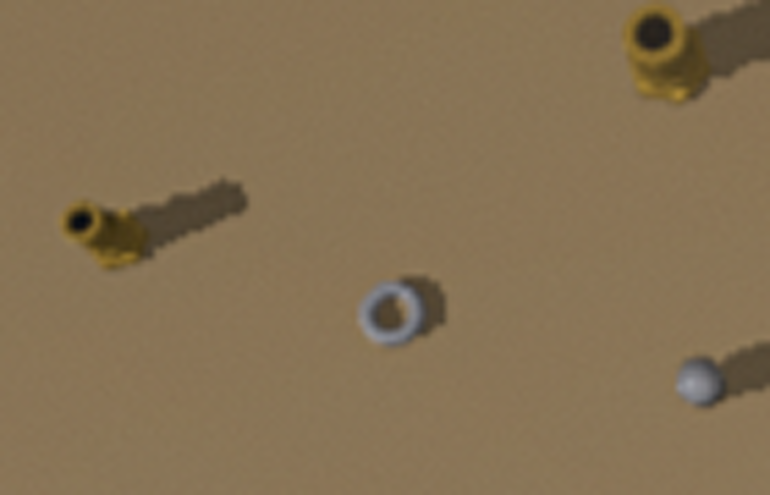

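Both cameras agree to about 3 mm. I average them and start by squaring the yaw while moving ahead.

```bash
cat > d.py <<'E'
import sys,numpy as np
from rig import r
from scipy.spatial.transform import Rotation as R
s=r.get_state();x,y,z,yaw=map(float,sys.argv[1:5])
A=R.from_euler('xyz',s["tcp_rot"],degrees=True);B=R.from_euler('xyz',[180,0,yaw],degrees=True)
print("shift",(A.inv().apply(np.array([x,y,z])-s["tool_pos"])/.75).round(4),"turn",((A.inv()*B).as_rotvec(degrees=True)/120).round(4),"q",s["q"].round(0),"F",s["contact_force"].round(1),"op",round(s["opening"],3),"t",s["clock"])
E
python3 -m jog '[{"jaw":1,"x":0.052,"y":0.007,"z":0,"ax":0,"ay":0,"az":0.04},{"jaw":1,"x":0.104,"y":0.014,"z":0,"ax":0,"ay":0,"az":0.08},{"jaw":1,"x":0.156,"y":0.021,"z":0,"ax":0,"ay":0,"az":0.12},{"jaw":1,"x":0.208,"y":0.028,"z":0,"ax":0,"ay":0,"az":0.16},{"jaw":1,"x":0.26,"y":0.035,"z":0,"ax":0,"ay":0,"az":0.18}]'
python3 d.py .486 .115 .18 0
```

```text
clock: 0.52
tool_pos: [0.4225, -0.533, 0.231]
tcp_rot: [-180.0, 0.0, -0.3]
contact_force: [-0.4, -1.4, 0.6]
opening: 0.999
shift [ 0.0801 -0.8644  0.0682] turn [-0.0002  0.0002 -0.0025] q [ 51.  26.  -5.  74.   2.  80. -44.] F [-0.4 -1.4  0.6] op 0.999 t 0.5167
```

```bash

python3 -m jog '[{"jaw":1,"x":0,"y":-0.05,"z":0,"ax":0,"ay":0,"az":0},{"jaw":1,"x":0,"y":-0.1,"z":0,"ax":0,"ay":0,"az":0},{"jaw":1,"x":0.01,"y":-0.15,"z":0,"ax":0,"ay":0,"az":0},{"jaw":1,"x":0.02,"y":-0.2,"z":0,"ax":0,"ay":0,"az":0},{"jaw":1,"x":0.03,"y":-0.25,"z":0,"ax":0,"ay":0,"az":0}]'
python3 -m jog '[{"jaw":1,"x":0.01,"y":-0.05,"z":0,"ax":0,"ay":0,"az":0},{"jaw":1,"x":0.02,"y":-0.1,"z":0,"ax":0,"ay":0,"az":0},{"jaw":1,"x":0.03,"y":-0.15,"z":0,"ax":0,"ay":0,"az":0},{"jaw":1,"x":0.04,"y":-0.2,"z":0,"ax":0,"ay":0,"az":0},{"jaw":1,"x":0.05,"y":-0.25,"z":0,"ax":0,"ay":0,"az":0}]'
python3 -m jog '[{"jaw":1,"x":0,"y":-0.05,"z":0,"ax":0,"ay":0,"az":0},{"jaw":1,"x":0,"y":-0.1,"z":0.02,"ax":0,"ay":0,"az":0},{"jaw":1,"x":0,"y":-0.15,"z":0.03,"ax":0,"ay":0,"az":0},{"jaw":1,"x":0,"y":-0.2,"z":0.04,"ax":0,"ay":0,"az":0},{"jaw":1,"x":0,"y":-0.25,"z":0.05,"ax":0,"ay":0,"az":0}]'
python3 d.py .486 .115 .18 0
```

```text
clock: 0.93
tool_pos: [0.4434, -0.3444, 0.2309]
tcp_rot: [-180.0, 0.0, -0.0]
contact_force: [0.6, 0.2, 0.8]
opening: 1.001
clock: 1.35
tool_pos: [0.4808, -0.157, 0.2312]
tcp_rot: [180.0, 0.0, -0.0]
contact_force: [1.3, 0.7, 0.1]
opening: 1.001
clock: 1.77
tool_pos: [0.4805, 0.0304, 0.1933]
tcp_rot: [180.0, 0.0, -0.0]
contact_force: [0.6, -0.2, 0.1]
opening: 0.998
shift [ 0.0074 -0.1129  0.0177] turn [ 0.0001  0.0001 -0.0001] q [  19.    4.  -29.  106.    2.   70. -101.] F [ 0.6 -0.2  0.1] op 0.998 t 1.7667
```

```bash

python3 -m jog '[{"jaw":1,"x":0.003,"y":-0.04,"z":0.01,"ax":0,"ay":0,"az":0},{"jaw":1,"x":0.007,"y":-0.08,"z":0.018,"ax":0,"ay":0,"az":0},{"jaw":1,"x":0.0074,"y":-0.113,"z":0.018,"ax":0,"ay":0,"az":0},{"jaw":1,"x":0.0074,"y":-0.113,"z":0.018,"ax":0,"ay":0,"az":0},{"jaw":1,"x":0.0074,"y":-0.113,"z":0.018,"ax":0,"ay":0,"az":0}]'
cat > w.py <<'E'
import sys,cv2,numpy as np
from rig import r
from h import *
n=sys.argv[1]
c=r.get_calibration("wrist");p,d=r.get_image("wrist");cv2.imwrite(f"pics/{n}.png",p);np.savez(f"pics/{n}.npz",d=d,**{k:np.array(v) for k,v in c.items()})
s=r.get_state();print(s["tool_pos"].round(4),s["tcp_rot"].round(2))
E
python3 w.py w1
```

```text
clock: 2.18
tool_pos: [0.4862, 0.1147, 0.18]
tcp_rot: [-180.0, 0.0, 0.2]
contact_force: [0.6, -1.0, -0.1]
opening: 0.997
[0.4865 0.1132 0.18  ] [1.7998e+02 3.0000e-02 3.0000e-02]
```

View pics/w1.png

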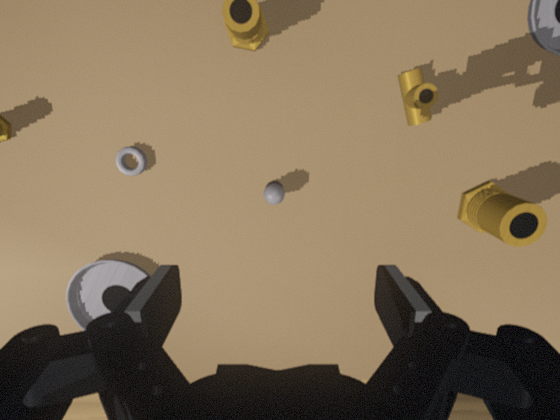

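Wrist view: ball at (274,192) and large fitting top at (525,226), with nothing near the jaws. I refine the positions from this view.

```bash
cat > m.py <<'E'
import sys,cv2,numpy as np
from h import *
# m.py pic u v rad height : circle of the top face at given height
n=sys.argv[1];a,b,rad,ht=map(float,sys.argv[2:6]);f=np.load(f"pics/{n}.npz");d=f["d"];P=cloud(f,d);v,u=np.indices(d.shape)
near=((u-a)**2+(v-b)**2<rad**2)&(d>0);m=near&(abs(P[...,2]-ht)<.004)
print("z99",np.percentile(P[near][:,2],99).round(4),m.sum())
hull=cv2.convexHull(np.c_[u[m],v[m]].astype(np.int32))[:,0];cc,rr=circ(ray(f,hull,ht));print("circ",cc.round(4),rr.round(4))
E
python3 m.py w1 525 225 45 .06
python3 - <<'E'
import cv2,numpy as np
from h import *
f=np.load("pics/w1.npz");im=cv2.imread("pics/w1.png");hsv=cv2.cvtColor(im,cv2.COLOR_BGR2HSV)[170:215,250:298]
m=((hsv[...,1]<70)&(hsv[...,2]>60)).astype(np.uint8)
n,l,s,c=cv2.connectedComponentsWithStats(m);i=1+s[1:,4].argmax();uv=c[i]+[250,170]
print(s[i],uv,ray(f,uv,.022))
E
python3 d.py .486 .115 .006 0
```

```text
z99 0.0634 1821
circ [ 0.4665 -0.0931] 0.0212
[ 13  11  22  24 397] [273.60201511 193.14105793] [[0.48369023 0.11685675 0.022     ]]
shift [-0.0005 -0.0025  0.232 ] turn [0.0002 0.0003 0.0002] q [  13.    8.  -33.  105.    5.   69. -112.] F [ 0.4 -1.1 -0.6] op 1.0 t 2.2333
```

```bash

python3 -m jog '[{"jaw":1,"x":-0.002,"y":-0.004,"z":0.04,"ax":0,"ay":0,"az":0},{"jaw":1,"x":-0.0027,"y":-0.004,"z":0.08,"ax":0,"ay":0,"az":0},{"jaw":1,"x":-0.0027,"y":-0.004,"z":0.12,"ax":0,"ay":0,"az":0},{"jaw":1,"x":-0.0027,"y":-0.004,"z":0.15,"ax":0,"ay":0,"az":0},{"jaw":1,"x":-0.0027,"y":-0.004,"z":0.17,"ax":0,"ay":0,"az":0}]'
python3 -m jog '[{"jaw":1,"x":0,"y":0,"z":0.02,"ax":0,"ay":0,"az":0},{"jaw":1,"x":0,"y":0,"z":0.04,"ax":0,"ay":0,"az":0},{"jaw":1,"x":0,"y":0,"z":0.055,"ax":0,"ay":0,"az":0},{"jaw":1,"x":0,"y":0,"z":0.062,"ax":0,"ay":0,"az":0},{"jaw":1,"x":0,"y":0,"z":0.062,"ax":0,"ay":0,"az":0}]'
python3 d.py .4845 .116 .006 0; python3 w.py w2
```

```text
clock: 2.65
tool_pos: [0.4835, 0.1142, 0.0503]
tcp_rot: [179.9, 0.2, -0.1]
contact_force: [0.9, 0.4, 0.2]
opening: 1.0
clock: 3.07
tool_pos: [0.4841, 0.1154, 0.0054]
tcp_rot: [180.0, 0.1, -0.1]
contact_force: [-0.7, 0.3, 0.5]
opening: 0.998
shift [ 0.0006 -0.0008 -0.0008] turn [ 0.0003  0.0008 -0.0006] q [   9.   21.  -31.  114.   14.   49. -120.] F [-0.7  0.3  0.5] op 0.998 t 3.0667
[0.4846 0.1158 0.0063] [ 1.7998e+02  3.0000e-02 -5.0000e-02]
```

View pics/w2.png

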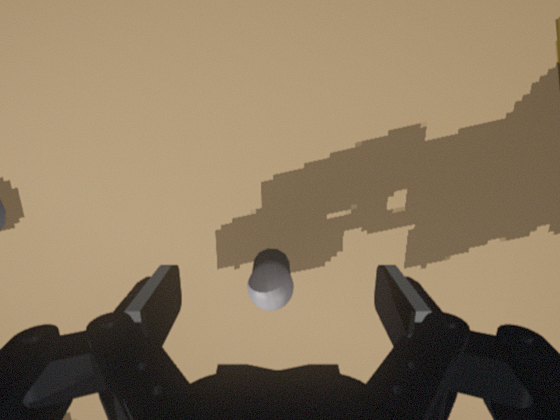

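Ball at (270,287), about 8 px left of the mid-jaw column. I cast that ray before closing.

```bash
python3 - <<'E'
import numpy as np
from h import *
f=np.load("pics/w2.npz");print(ray(f,[[270.5,287.5],[278.5,287.5]],.022),f["mtx"])
E
```

```text
[[0.48222995 0.11726391 0.022     ]
 [0.4822238  0.11378621 0.022     ]] [[329.17358918   0.         277.45634972]
 [  0.         329.17358918 209.12376845]
 [  0.           0.           1.        ]]
```

```bash

python3 -m jog '[{"jaw":1,"x":-0.002,"y":-0.004,"z":0,"ax":0,"ay":0,"az":0},{"jaw":0.5,"x":-0.002,"y":-0.004,"z":0,"ax":0,"ay":0,"az":0},{"jaw":0,"x":-0.002,"y":-0.004,"z":0,"ax":0,"ay":0,"az":0},{"jaw":0,"x":-0.002,"y":-0.004,"z":0,"ax":0,"ay":0,"az":0},{"jaw":0,"x":-0.002,"y":-0.004,"z":0,"ax":0,"ay":0,"az":0}]'
python3 -m jog '[{"jaw":0,"x":0,"y":0,"z":0,"ax":0,"ay":0,"az":0},{"jaw":0,"x":0,"y":0,"z":0,"ax":0,"ay":0,"az":0},{"jaw":0,"x":0,"y":0,"z":0,"ax":0,"ay":0,"az":0},{"jaw":0,"x":0,"y":0,"z":0,"ax":0,"ay":0,"az":0},{"jaw":0,"x":0,"y":0,"z":0,"ax":0,"ay":0,"az":0}]'
```

```text
clock: 3.53
tool_pos: [0.4834, 0.1194, 0.0066]
tcp_rot: [180.0, -0.0, -0.0]
contact_force: [0.9, 0.4, -0.2]
opening: 0.451
clock: 3.95
tool_pos: [0.4833, 0.1187, 0.0065]
tcp_rot: [179.9, -0.0, -0.0]
contact_force: [-1.4, -4.5, 5.9]
opening: 0.194
```

```bash
python3 w.py w3; python3 d.py .4845 .118 .006 0; python3 - <<'E'
import cv2;im=cv2.imread("pics/w3.png");cv2.imwrite("pics/w3c.png",cv2.resize(im[200:340,190:370],None,fx=3.5,fy=3.5))
E
```

```text
[0.4833 0.1187 0.0065] [ 1.7995e+02 -0.0000e+00 -4.0000e-02]
shift [0.0017 0.0009 0.0006] turn [ 0.0005 -0.     -0.0004] q [   8.   21.  -31.  114.   14.   49. -120.] F [-1.2 -4.8  6.2] op 0.195 t 4.0
```

View pics/w3c.png

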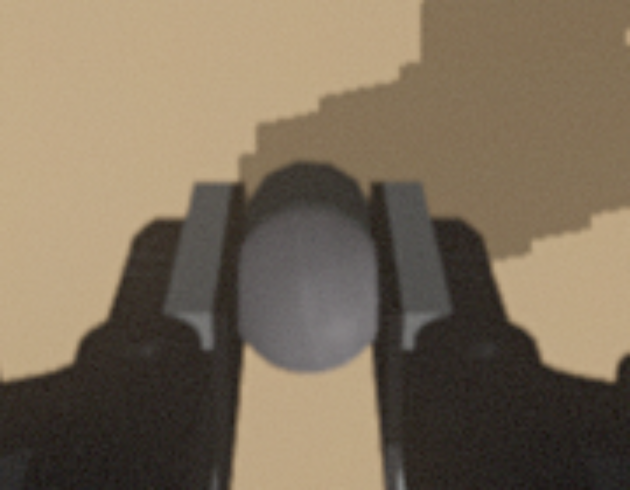

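The ball sits between the pads. I lift it gently.

```bash

python3 -m jog '[{"jaw":0,"x":0,"y":0,"z":-0.005,"ax":0,"ay":0,"az":0},{"jaw":0,"x":0,"y":0,"z":-0.015,"ax":0,"ay":0,"az":0},{"jaw":0,"x":0,"y":0,"z":-0.03,"ax":0,"ay":0,"az":0},{"jaw":0,"x":0,"y":0,"z":-0.05,"ax":0,"ay":0,"az":0},{"jaw":0,"x":0,"y":0,"z":-0.07,"ax":0,"ay":0,"az":0}]'
python3 -m jog '[{"jaw":0,"x":0,"y":0,"z":-0.03,"ax":0,"ay":0,"az":0},{"jaw":0,"x":0,"y":0,"z":-0.07,"ax":0,"ay":0,"az":0},{"jaw":0,"x":0,"y":0,"z":-0.11,"ax":0,"ay":0,"az":0},{"jaw":0,"x":0,"y":0,"z":-0.14,"ax":0,"ay":0,"az":0},{"jaw":0,"x":0,"y":0,"z":-0.16,"ax":0,"ay":0,"az":0}]'
python3 w.py w4; python3 d.py .5173 -.3932 .17 0;python3 - <<'E'
import cv2;im=cv2.imread("pics/w4.png");cv2.imwrite("pics/w4c.png",cv2.resize(im[200:340,190:370],None,fx=3,fy=3))
E
```

```text
clock: 4.42
tool_pos: [0.4832, 0.1202, 0.0603]
tcp_rot: [-180.0, -0.0, 0.0]
contact_force: [1.1, 0.1, -0.1]
opening: 0.189
clock: 4.83
tool_pos: [0.4839, 0.1206, 0.1828]
tcp_rot: [-179.9, -0.2, 0.1]
contact_force: [1.0, -0.0, -0.6]
opening: 0.187
[0.4849 0.1209 0.1848] [-1.7991e+02 -4.0000e-01  6.0000e-02]
shift [0.0424 0.6856 0.019 ] turn [-0.0007 -0.0034  0.0005] q [  13.    7.  -34.  105.    4.   69. -113.] F [1.5 0.4 2.5] op 0.194 t 4.8833
```

View pics/w4c.png

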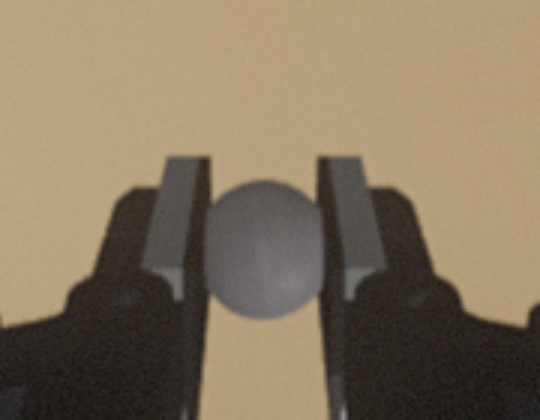

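Ball held. On to the funnel.

```bash

python3 -m jog '[{"jaw":0,"x":0.003,"y":0.02,"z":0,"ax":0,"ay":0,"az":0},{"jaw":0,"x":0.006,"y":0.06,"z":0,"ax":0,"ay":0,"az":0},{"jaw":0,"x":0.01,"y":0.11,"z":0,"ax":0,"ay":0,"az":0},{"jaw":0,"x":0.013,"y":0.16,"z":0,"ax":0,"ay":0,"az":0},{"jaw":0,"x":0.016,"y":0.21,"z":0,"ax":0,"ay":0,"az":0}]'
python3 -m jog '[{"jaw":0,"x":0.003,"y":0.05,"z":0,"ax":0,"ay":0,"az":0},{"jaw":0,"x":0.006,"y":0.1,"z":0,"ax":0,"ay":0,"az":0},{"jaw":0,"x":0.01,"y":0.15,"z":0,"ax":0,"ay":0,"az":0},{"jaw":0,"x":0.013,"y":0.2,"z":0,"ax":0,"ay":0,"az":0},{"jaw":0,"x":0.016,"y":0.25,"z":0,"ax":0,"ay":0,"az":0}]'
python3 -m jog '[{"jaw":0,"x":0.003,"y":0.05,"z":0,"ax":0,"ay":0,"az":0},{"jaw":0,"x":0.006,"y":0.1,"z":0,"ax":0,"ay":0,"az":0},{"jaw":0,"x":0.01,"y":0.15,"z":0,"ax":0,"ay":0,"az":0},{"jaw":0,"x":0.01,"y":0.19,"z":0,"ax":0,"ay":0,"az":0},{"jaw":0,"x":0.01,"y":0.21,"z":0,"ax":0,"ay":0,"az":0}]'
python3 d.py .5173 -.3932 .115 0; python3 w.py w5
```

```text
clock: 5.3
tool_pos: [0.4951, -0.0389, 0.1798]
tcp_rot: [-180.0, -0.1, 0.1]
contact_force: [0.7, 0.2, 0.2]
opening: 0.192
clock: 5.72
tool_pos: [0.5073, -0.2268, 0.1798]
tcp_rot: [-180.0, -0.1, 0.0]
contact_force: [1.3, 1.0, -0.4]
opening: 0.192
clock: 6.13
tool_pos: [0.5135, -0.3872, 0.1792]
tcp_rot: [179.9, -0.0, -0.2]
contact_force: [-0.5, 0.3, -0.4]
opening: 0.193
shift [0.005  0.0079 0.0856] turn [ 0.0005 -0.0002 -0.0017] q [ 42.  24. -12.  84.   5.  73. -61.] F [-0.5  0.3 -0.4] op 0.193 t 6.1333
[ 0.513  -0.3888  0.179 ] [ 1.7991e+02 -1.0000e-02 -3.1000e-01]
```

View pics/w5.png

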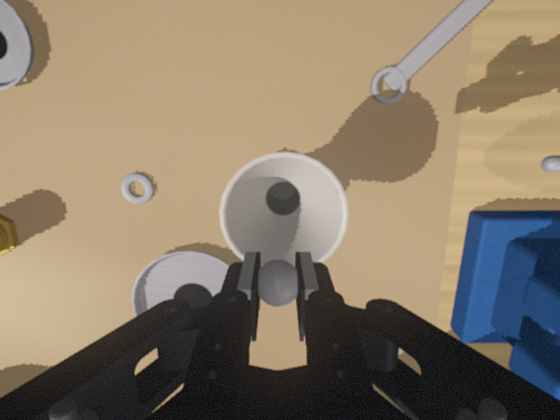

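Funnel mouth at (284,212), well at (283,197), ball at (278,283) ahead of it along the viewing line. That is consistent with the target. I lower and release.

```bash

python3 -m jog '[{"jaw":0,"x":0.0055,"y":0.006,"z":0.03,"ax":0,"ay":0,"az":0},{"jaw":0,"x":0.0055,"y":0.006,"z":0.06,"ax":0,"ay":0,"az":0},{"jaw":0,"x":0.0055,"y":0.006,"z":0.082,"ax":0,"ay":0,"az":0},{"jaw":0,"x":0.0055,"y":0.006,"z":0.085,"ax":0,"ay":0,"az":0},{"jaw":0,"x":0.0055,"y":0.006,"z":0.085,"ax":0,"ay":0,"az":0}]'
python3 -m jog '[{"jaw":0.2,"x":0,"y":0,"z":0,"ax":0,"ay":0,"az":0},{"jaw":0.3,"x":0,"y":0,"z":0,"ax":0,"ay":0,"az":0},{"jaw":0.5,"x":0,"y":0,"z":0,"ax":0,"ay":0,"az":0},{"jaw":0.7,"x":0,"y":0,"z":0,"ax":0,"ay":0,"az":0},{"jaw":1,"x":0,"y":0,"z":0,"ax":0,"ay":0,"az":0}]'
python3 -m jog '[{"jaw":1,"x":0,"y":0,"z":-0.02,"ax":0,"ay":0,"az":0},{"jaw":1,"x":0,"y":0,"z":-0.04,"ax":0,"ay":0,"az":0},{"jaw":1,"x":-0.02,"y":0,"z":-0.08,"ax":0,"ay":0,"az":0},{"jaw":1,"x":-0.06,"y":0,"z":-0.1,"ax":0,"ay":0,"az":0},{"jaw":1,"x":-0.08,"y":0,"z":-0.12,"ax":0,"ay":0,"az":0}]'
python3 d.py .468 -.0945 .12 0; python3 w.py w6
```

```text
clock: 6.6
tool_pos: [0.5186, -0.3866, 0.1147]
tcp_rot: [-179.9, 0.0, 0.0]
contact_force: [0.7, 0.9, 0.9]
opening: 0.192
clock: 7.02
tool_pos: [0.5189, -0.3877, 0.1158]
tcp_rot: [180.0, -0.1, -0.0]
contact_force: [0.1, -0.2, 0.0]
opening: 0.715
clock: 7.43
tool_pos: [0.4568, -0.3882, 0.2068]
tcp_rot: [179.9, -0.0, -0.1]
contact_force: [-0.5, 0.4, -0.5]
opening: 1.0
shift [ 0.0144 -0.3918  0.1152] turn [ 0.0006 -0.0002 -0.0005] q [ 46.  17. -12.  89.   4.  74. -57.] F [-0.5  0.4 -0.5] op 1.0 t 7.4333
[ 0.4555 -0.3899  0.21  ] [ 1.7976e+02 -1.3000e-01 -2.1000e-01]
```

View pics/w6.png

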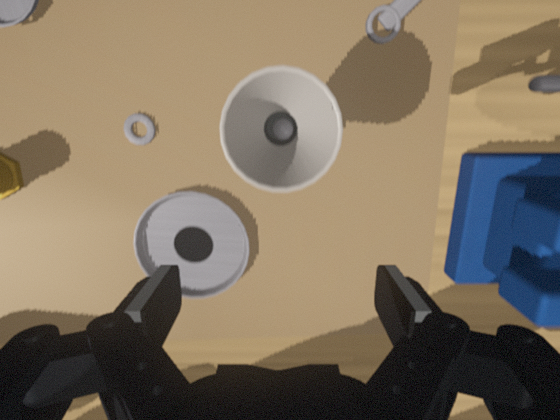

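The ball lies in the well, at (285,128). The large dish is clear at (193,243), so I measure it and move to the large fitting.

```bash
python3 m.py w6 193 243 68 .012; python3 m.py w6 281 128 70 .105
python3 -m jog '[{"jaw":1,"x":0.003,"y":-0.04,"z":0,"ax":0,"ay":0,"az":0},{"jaw":1,"x":0.006,"y":-0.09,"z":0,"ax":0,"ay":0,"az":0},{"jaw":1,"x":0.01,"y":-0.14,"z":0,"ax":0,"ay":0,"az":0},{"jaw":1,"x":0.013,"y":-0.19,"z":0,"ax":0,"ay":0,"az":0},{"jaw":1,"x":0.013,"y":-0.23,"z":0,"ax":0,"ay":0,"az":0}]'
python3 -m jog '[{"jaw":1,"x":0,"y":-0.04,"z":0,"ax":0,"ay":0,"az":0},{"jaw":1,"x":0,"y":-0.09,"z":0,"ax":0,"ay":0,"az":0},{"jaw":1,"x":0,"y":-0.13,"z":0.04,"ax":0,"ay":0,"az":0},{"jaw":1,"x":0,"y":-0.16,"z":0.07,"ax":0,"ay":0,"az":0},{"jaw":1,"x":0,"y":-0.167,"z":0.09,"ax":0,"ay":0,"az":0}]'
python3 d.py .467 -.0915 .016 0; python3 w.py w7
```

```text
z99 0.2446 1438
circ [ 0.3849 -0.2946] 0.0636
z99 0.1075 3448
circ [ 0.5151 -0.3922] 0.0445
clock: 7.9
tool_pos: [0.4688, -0.212, 0.2055]
tcp_rot: [180.0, -0.0, 0.1]
contact_force: [0.9, 0.6, 0.1]
opening: 0.998
clock: 8.32
tool_pos: [0.4679, -0.0853, 0.1362]
tcp_rot: [-180.0, 0.0, 0.3]
contact_force: [-0.4, -0.7, -0.2]
opening: 1.001
shift [-0.0011  0.0084  0.1603] turn [-0.0004  0.0002  0.0024] q [ 29.   7. -25. 111.   3.  63. -87.] F [-0.4 -0.7 -0.2] op 1.001 t 8.3167
[ 0.4667 -0.0861  0.134 ] [-179.92    0.22    0.26]
```

View pics/w7.png

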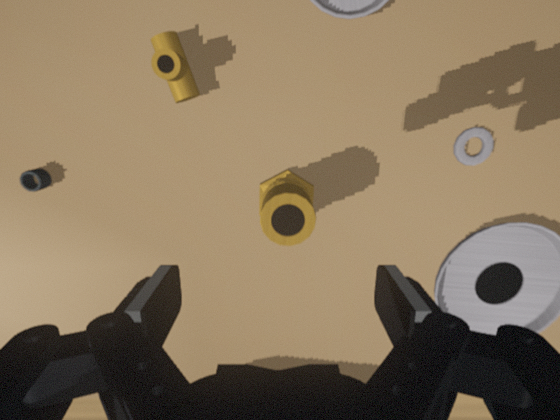

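```bash
python3 m.py w7 288 215 40 .06; python3 m.py w7 498 280 70 .012
```

```text
z99 0.0632 2421
circ [ 0.4663 -0.0938] 0.0201
z99 0.2048 1090
circ [ 0.3844 -0.2946] 0.0633
```

```bash

python3 -m jog '[{"jaw":1,"x":0,"y":0.004,"z":0.01,"ax":0,"ay":0,"az":0},{"jaw":1,"x":0,"y":0.008,"z":0.03,"ax":0,"ay":0,"az":0},{"jaw":1,"x":0,"y":0.008,"z":0.06,"ax":0,"ay":0,"az":0},{"jaw":1,"x":0,"y":0.008,"z":0.09,"ax":0,"ay":0,"az":0},{"jaw":1,"x":0,"y":0.008,"z":0.12,"ax":0,"ay":0,"az":0}]'
python3 -m jog '[{"jaw":1,"x":0,"y":0,"z":0.02,"ax":0,"ay":0,"az":0},{"jaw":1,"x":0,"y":0,"z":0.037,"ax":0,"ay":0,"az":0},{"jaw":1,"x":0,"y":0,"z":0.037,"ax":0,"ay":0,"az":0},{"jaw":0.8,"x":0,"y":0,"z":0.037,"ax":0,"ay":0,"az":0},{"jaw":0.7,"x":0,"y":0,"z":0.037,"ax":0,"ay":0,"az":0}]'
python3 -m jog '[{"jaw":0.6,"x":0,"y":0,"z":0,"ax":0,"ay":0,"az":0},{"jaw":0.5,"x":0,"y":0,"z":0,"ax":0,"ay":0,"az":0},{"jaw":0.4,"x":0,"y":0,"z":0,"ax":0,"ay":0,"az":0},{"jaw":0.2,"x":0,"y":0,"z":0,"ax":0,"ay":0,"az":0},{"jaw":0,"x":0,"y":0,"z":0,"ax":0,"ay":0,"az":0}]'
python3 -m jog '[{"jaw":0,"x":0,"y":0,"z":0,"ax":0,"ay":0,"az":0},{"jaw":0,"x":0,"y":0,"z":0,"ax":0,"ay":0,"az":0},{"jaw":0,"x":0,"y":0,"z":0,"ax":0,"ay":0,"az":0},{"jaw":0,"x":0,"y":0,"z":0,"ax":0,"ay":0,"az":0},{"jaw":0,"x":0,"y":0,"z":0,"ax":0,"ay":0,"az":0}]'
python3 d.py .467 -.092 .016 0
```

```text
clock: 8.78
tool_pos: [0.4695, -0.0979, 0.0478]
tcp_rot: [179.9, -0.1, -0.2]
contact_force: [0.8, -0.1, 0.9]
opening: 1.002
clock: 9.2
tool_pos: [0.4694, -0.0968, 0.021]
tcp_rot: [180.0, -0.1, -0.1]
contact_force: [0.0, -0.4, 0.9]
opening: 0.749
clock: 9.62
tool_pos: [0.4693, -0.0959, 0.021]
tcp_rot: [180.0, -0.1, -0.0]
contact_force: [-2.7, 1.5, 8.7]
opening: 0.456
clock: 10.03
tool_pos: [0.4693, -0.0959, 0.021]
tcp_rot: [180.0, -0.1, -0.0]
contact_force: [-2.4, 0.8, 8.2]
opening: 0.453
shift [-0.0031 -0.0052  0.0067] turn [ 0.0003 -0.0008 -0.    ] q [ 28.  16. -24. 116.   9.  49. -91.] F [-2.4  0.8  8.2] op 0.453 t 10.0333
```

```bash

python3 -m jog '[{"jaw":0,"x":0,"y":0,"z":-0.005,"ax":0,"ay":0,"az":0},{"jaw":0,"x":0,"y":0,"z":-0.015,"ax":0,"ay":0,"az":0},{"jaw":0,"x":0,"y":0,"z":-0.03,"ax":0,"ay":0,"az":0},{"jaw":0,"x":0,"y":0,"z":-0.06,"ax":0,"ay":0,"az":0},{"jaw":0,"x":0,"y":0,"z":-0.09,"ax":0,"ay":0,"az":0}]'
python3 -m jog '[{"jaw":0,"x":0,"y":0.02,"z":-0.02,"ax":0,"ay":0,"az":0},{"jaw":0,"x":-0.02,"y":0.06,"z":-0.03,"ax":0,"ay":0,"az":0},{"jaw":0,"x":-0.04,"y":0.1,"z":-0.03,"ax":0,"ay":0,"az":0},{"jaw":0,"x":-0.06,"y":0.15,"z":-0.03,"ax":0,"ay":0,"az":0},{"jaw":0,"x":-0.08,"y":0.19,"z":-0.03,"ax":0,"ay":0,"az":0}]'
python3 -m jog '[{"jaw":0,"x":-0.01,"y":0.03,"z":0,"ax":0,"ay":0,"az":0},{"jaw":0,"x":-0.02,"y":0.05,"z":0,"ax":0,"ay":0,"az":0},{"jaw":0,"x":-0.025,"y":0.07,"z":0,"ax":0,"ay":0,"az":0},{"jaw":0,"x":-0.025,"y":0.07,"z":0,"ax":0,"ay":0,"az":0},{"jaw":0,"x":-0.025,"y":0.07,"z":0,"ax":0,"ay":0,"az":0}]'
python3 d.py .387 -.2935 .025 0; python3 w.py w8
```

```text
clock: 10.45
tool_pos: [0.4679, -0.0956, 0.0885]
tcp_rot: [-180.0, 0.1, 0.0]
contact_force: [0.6, -0.4, -2.2]
opening: 0.456
clock: 10.87
tool_pos: [0.4075, -0.2407, 0.1113]
tcp_rot: [179.9, -0.1, -0.0]
contact_force: [0.1, -1.0, -2.7]
opening: 0.454
clock: 11.28
tool_pos: [0.3894, -0.2913, 0.1106]
tcp_rot: [180.0, -0.0, -0.1]
contact_force: [-0.6, -0.2, -3.2]
opening: 0.456
shift [-0.0033  0.0029  0.1141] turn [ 0.0001 -0.0003 -0.0009] q [ 45.   9. -15. 112.   3.  60. -61.] F [-0.6 -0.2 -3.2] op 0.456 t 11.2833
[ 0.3899 -0.2905  0.1105] [-1.8e+02 -4.0e-02 -2.0e-02]
```

View pics/w8.png

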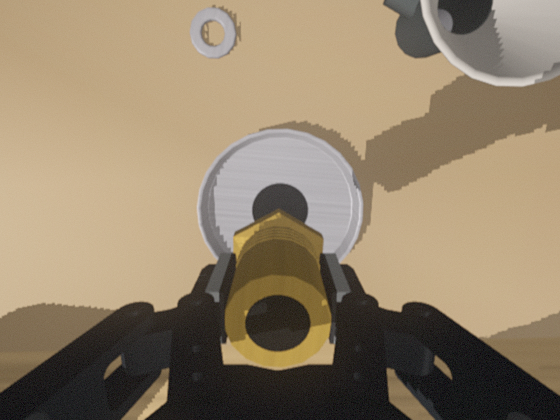

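Fitting held upright, top at (277,318). The dish centre (dark spot) is near (280,203).

```bash
python3 m.py w8 278 320 62 .1495; python3 m.py w7 498 280 70 .012; python3 - <<'E'
import cv2,numpy as np
from h import *
f=np.load("pics/w8.npz");d=f["d"];P=cloud(f,d);v,u=np.indices(d.shape)
m=(abs(P[...,2]-.012)<.004)&(v<245)&(u>185)&(u<375)&(d>0)&(v>115)
h=cv2.convexHull(np.c_[u[m],v[m]].astype(np.int32))[:,0];h=h[h[:,1]<235];print(circ(ray(f,h,.012)))
E
```

```text
z99 0.1904 9073
circ [ 0.3872 -0.2926] 0.0223
z99 0.2048 1090
circ [ 0.3844 -0.2946] 0.0633
(array([ 0.38518338, -0.29466606]), np.float64(0.0637844888949995))
```

```bash

python3 -m jog '[{"jaw":0,"x":-0.0036,"y":0.0027,"z":0.02,"ax":0,"ay":0,"az":0},{"jaw":0,"x":-0.0036,"y":0.0027,"z":0.045,"ax":0,"ay":0,"az":0},{"jaw":0,"x":-0.0036,"y":0.0027,"z":0.07,"ax":0,"ay":0,"az":0},{"jaw":0,"x":-0.0036,"y":0.0027,"z":0.09,"ax":0,"ay":0,"az":0},{"jaw":0,"x":-0.0036,"y":0.0027,"z":0.1,"ax":0,"ay":0,"az":0}]'
python3 -m jog '[{"jaw":0,"x":0,"y":0,"z":0.004,"ax":0,"ay":0,"az":0},{"jaw":0,"x":0,"y":0,"z":0.007,"ax":0,"ay":0,"az":0},{"jaw":0,"x":0,"y":0,"z":0.01,"ax":0,"ay":0,"az":0},{"jaw":0,"x":0,"y":0,"z":0.012,"ax":0,"ay":0,"az":0},{"jaw":0,"x":0,"y":0,"z":0.012,"ax":0,"ay":0,"az":0}]'
python3 d.py .3872 -.2925 .024 0
```

```text
clock: 11.75
tool_pos: [0.3867, -0.2912, 0.0334]
tcp_rot: [-179.9, 0.1, 0.1]
contact_force: [-0.4, 0.8, -1.9]
opening: 0.455
clock: 12.17
tool_pos: [0.3872, -0.293, 0.0262]
tcp_rot: [180.0, -0.0, -0.0]
contact_force: [-0.4, 0.6, -2.4]
opening: 0.456
shift [-0.0001 -0.0006  0.0029] turn [ 0.0002 -0.0003 -0.0001] q [ 44.  16. -14. 116.   5.  49. -62.] F [-0.4  0.6 -2.4] op 0.456 t 12.1667
```

Now down in small steps until contact.

```bash

python3 -m jog '[{"jaw":0,"x":0,"y":0,"z":0.001,"ax":0,"ay":0,"az":0},{"jaw":0,"x":0,"y":0,"z":0.002,"ax":0,"ay":0,"az":0},{"jaw":0,"x":0,"y":0,"z":0.0025,"ax":0,"ay":0,"az":0},{"jaw":0,"x":0,"y":0,"z":0.0025,"ax":0,"ay":0,"az":0},{"jaw":0,"x":0,"y":0,"z":0.0025,"ax":0,"ay":0,"az":0}]'
```

```text
clock: 12.58
tool_pos: [0.387, -0.2929, 0.0241]
tcp_rot: [180.0, -0.0, -0.0]
contact_force: [-1.2, -0.1, -1.0]
opening: 0.455
```

```bash

python3 -m jog '[{"jaw":0,"x":0,"y":0,"z":0.0005,"ax":0,"ay":0,"az":0},{"jaw":0,"x":0,"y":0,"z":0.001,"ax":0,"ay":0,"az":0},{"jaw":0,"x":0,"y":0,"z":0.001,"ax":0,"ay":0,"az":0},{"jaw":0,"x":0,"y":0,"z":0.001,"ax":0,"ay":0,"az":0},{"jaw":0,"x":0,"y":0,"z":0.001,"ax":0,"ay":0,"az":0}]'
python3 -m jog '[{"jaw":0.45,"x":0,"y":0,"z":0,"ax":0,"ay":0,"az":0},{"jaw":0.5,"x":0,"y":0,"z":0,"ax":0,"ay":0,"az":0},{"jaw":0.6,"x":0,"y":0,"z":0,"ax":0,"ay":0,"az":0},{"jaw":0.8,"x":0,"y":0,"z":0,"ax":0,"ay":0,"az":0},{"jaw":1,"x":0,"y":0,"z":0,"ax":0,"ay":0,"az":0}]'
python3 -m jog '[{"jaw":1,"x":0,"y":0,"z":0,"ax":0,"ay":0,"az":0},{"jaw":1,"x":0,"y":0,"z":-0.02,"ax":0,"ay":0,"az":0},{"jaw":1,"x":0,"y":0,"z":-0.05,"ax":0,"ay":0,"az":0},{"jaw":1,"x":0,"y":0,"z":-0.09,"ax":0,"ay":0,"az":0},{"jaw":1,"x":0,"y":0,"z":-0.13,"ax":0,"ay":0,"az":0}]'
python3 d.py .6 .138 .18 0; python3 w.py w9
python3 - <<'E'
import cv2,numpy as np
from h import *
f=np.load("pics/w9.npz");d=f["d"];P=cloud(f,d);z=P[...,2]
v,u=np.indices(d.shape)
m=(abs(z-.063)<.004)&(d>0)&(abs(P[...,0]-.387)<.04)&(abs(P[...,1]+.293)<.04)
h=cv2.convexHull(np.c_[u[m],v[m]].astype(np.int32))[:,0];print(m.sum(),circ(ray(f,h,.063)))
E
```

```text
clock: 13.0
tool_pos: [0.3871, -0.293, 0.024]
tcp_rot: [180.0, -0.0, -0.0]
contact_force: [-4.6, 2.8, 10.4]
opening: 0.455
clock: 13.42
tool_pos: [0.387, -0.2929, 0.0232]
tcp_rot: [180.0, -0.0, -0.0]
contact_force: [0.2, 1.0, 0.2]
opening: 0.863
clock: 13.83
tool_pos: [0.3865, -0.2924, 0.1214]
tcp_rot: [-179.9, 0.1, -0.0]
contact_force: [0.9, -1.5, -0.3]
opening: 1.002
shift [ 0.2845 -0.574  -0.0779] turn [-0.0004  0.0005 -0.    ] q [ 45.   8. -15. 111.   2.  61. -60.] F [ 0.9 -1.5 -0.3] op 1.002 t 13.8333
[ 0.3893 -0.2943  0.1276] [179.76  -0.33   0.  ]
2810 (array([ 0.38418287, -0.29416327]), np.float64(0.020225387713270187))
```

Wrist view puts the fitting at (.3842,-.2942) and the dish at (.3849,-.2946), so it stands centred. The wrist camera's offset is about (-2.8,-1.3) mm. Next the medium fitting.

```bash

python3 -m jog '[{"jaw":1,"x":0.01,"y":-0.03,"z":-0.02,"ax":0,"ay":0,"az":0},{"jaw":1,"x":0.03,"y":-0.07,"z":-0.04,"ax":0,"ay":0,"az":0},{"jaw":1,"x":0.05,"y":-0.11,"z":-0.05,"ax":0,"ay":0,"az":0},{"jaw":1,"x":0.07,"y":-0.15,"z":-0.06,"ax":0,"ay":0,"az":0},{"jaw":1,"x":0.09,"y":-0.19,"z":-0.06,"ax":0,"ay":0,"az":0}]'
python3 -m jog '[{"jaw":1,"x":0.02,"y":-0.04,"z":0,"ax":0,"ay":0,"az":0},{"jaw":1,"x":0.04,"y":-0.08,"z":0,"ax":0,"ay":0,"az":0},{"jaw":1,"x":0.06,"y":-0.12,"z":0,"ax":0,"ay":0,"az":0},{"jaw":1,"x":0.08,"y":-0.16,"z":0,"ax":0,"ay":0,"az":0},{"jaw":1,"x":0.1,"y":-0.2,"z":0,"ax":0,"ay":0,"az":0}]'
python3 -m jog '[{"jaw":1,"x":0.02,"y":-0.04,"z":0,"ax":0,"ay":0,"az":0},{"jaw":1,"x":0.04,"y":-0.08,"z":0,"ax":0,"ay":0,"az":0},{"jaw":1,"x":0.06,"y":-0.12,"z":0,"ax":0,"ay":0,"az":0},{"jaw":1,"x":0.08,"y":-0.16,"z":0,"ax":0,"ay":0,"az":0},{"jaw":1,"x":0.09,"y":-0.18,"z":0,"ax":0,"ay":0,"az":0}]'
python3 d.py .63 .141 .12 0; python3 w.py w10
```

```text
clock: 14.3
tool_pos: [0.4558, -0.1492, 0.1673]
tcp_rot: [179.9, -0.2, -0.0]
contact_force: [1.6, -1.5, 0.3]
opening: 0.998
clock: 14.72
tool_pos: [0.5301, 0.0011, 0.1656]
tcp_rot: [180.0, -0.0, -0.0]
contact_force: [1.0, -0.5, 0.1]
opening: 1.001
clock: 15.13
tool_pos: [0.5976, 0.1391, 0.1653]
tcp_rot: [-179.9, -0.0, 0.2]
contact_force: [-0.5, 1.0, -0.9]
opening: 0.998
shift [ 0.0432 -0.0023  0.0604] turn [-0.001  -0.      0.0015] q [   8.   23.  -33.   89.   13.   71. -116.] F [-0.5  1.  -0.9] op 0.998 t 15.1333
[0.5977 0.1412 0.1652] [-179.8    -0.      0.31]
```

```bash
cat > a.py <<'E'
import sys,cv2,numpy as np
from h import *
n=sys.argv[1];x,y,ht,rad=map(float,sys.argv[2:6]);f=np.load(f"pics/{n}.npz");d=f["d"];P=cloud(f,d);v,u=np.indices(d.shape)
m=(abs(P[...,2]-ht)<.004)&(d>0)&(np.hypot(P[...,0]-x,P[...,1]-y)<rad+.008)
h=cv2.convexHull(np.c_[u[m],v[m]].astype(np.int32))[:,0];c,rr=circ(ray(f,h,ht));print(m.sum(),"centre",c.round(4),"r",rr.round(4),"unbiased",(c+[.0028,.0013]).round(4),"px",u[m].mean().round(),v[m].mean().round())
E
python3 a.py w10 .629 .139 .052 .014;python3 a.py w10 .629 .139 .054 .014
```

```text
979 centre [0.6275 0.1409] r 0.0138 unbiased [0.6303 0.1422] px 274.0 166.0
973 centre [0.6278 0.1409] r 0.0137 unbiased [0.6306 0.1422] px 274.0 166.0
```

```bash

python3 -m jog '[{"jaw":1,"x":0.02,"y":-0.001,"z":0,"ax":0,"ay":0,"az":0},{"jaw":1,"x":0.0435,"y":-0.001,"z":0.03,"ax":0,"ay":0,"az":0},{"jaw":1,"x":0.0435,"y":-0.001,"z":0.07,"ax":0,"ay":0,"az":0},{"jaw":1,"x":0.0435,"y":-0.001,"z":0.1,"ax":0,"ay":0,"az":0},{"jaw":1,"x":0.0435,"y":-0.001,"z":0.12,"ax":0,"ay":0,"az":0}]'
python3 d.py .6303 .1422 .015 0
```

```text
clock: 15.6
tool_pos: [0.6286, 0.1348, 0.0724]
tcp_rot: [180.0, 0.2, -0.0]
contact_force: [-0.3, 0.1, 0.4]
opening: 0.997
shift [ 0.0025 -0.0099  0.0765] turn [ 0.0003  0.0015 -0.0002] q [   7.   32.  -30.   89.   17.   64. -118.] F [-0.3  0.1  0.4] op 0.997 t 15.6
```

```bash

python3 -m jog '[{"jaw":1,"x":0.001,"y":-0.005,"z":0,"ax":0,"ay":0,"az":0},{"jaw":1,"x":0.001,"y":-0.009,"z":0.02,"ax":0,"ay":0,"az":0},{"jaw":1,"x":0.001,"y":-0.009,"z":0.045,"ax":0,"ay":0,"az":0},{"jaw":1,"x":0.001,"y":-0.009,"z":0.055,"ax":0,"ay":0,"az":0},{"jaw":1,"x":0.001,"y":-0.009,"z":0.055,"ax":0,"ay":0,"az":0}]'
python3 d.py .6303 .1422 .015 0
```

```text
clock: 16.02
tool_pos: [0.6296, 0.1421, 0.0329]
tcp_rot: [180.0, 0.1, 0.0]
contact_force: [-0.2, 0.9, 0.7]
opening: 1.0
shift [ 0.001  -0.0002  0.0239] turn [0.0002 0.001  0.    ] q [   5.   35.  -30.   90.   19.   60. -119.] F [-0.2  0.9  0.7] op 1.0 t 16.0167
```

```bash

python3 -m jog '[{"jaw":1,"x":0,"y":0,"z":0.012,"ax":0,"ay":0,"az":0},{"jaw":1,"x":0,"y":0,"z":0.024,"ax":0,"ay":0,"az":0},{"jaw":0.8,"x":0,"y":0,"z":0.024,"ax":0,"ay":0,"az":0},{"jaw":0.6,"x":0,"y":0,"z":0.024,"ax":0,"ay":0,"az":0},{"jaw":0.5,"x":0,"y":0,"z":0.024,"ax":0,"ay":0,"az":0}]'
python3 -m jog '[{"jaw":0.4,"x":0,"y":0,"z":0,"ax":0,"ay":0,"az":0},{"jaw":0.3,"x":0,"y":0,"z":0,"ax":0,"ay":0,"az":0},{"jaw":0.2,"x":0,"y":0,"z":0,"ax":0,"ay":0,"az":0},{"jaw":0,"x":0,"y":0,"z":0,"ax":0,"ay":0,"az":0},{"jaw":0,"x":0,"y":0,"z":0,"ax":0,"ay":0,"az":0}]'
python3 -m jog '[{"jaw":0,"x":0,"y":0,"z":0,"ax":0,"ay":0,"az":0},{"jaw":0,"x":0,"y":0,"z":0,"ax":0,"ay":0,"az":0},{"jaw":0,"x":0,"y":0,"z":0,"ax":0,"ay":0,"az":0},{"jaw":0,"x":0,"y":0,"z":0,"ax":0,"ay":0,"az":0},{"jaw":0,"x":0,"y":0,"z":0,"ax":0,"ay":0,"az":0}]'
```

```text
clock: 16.43
tool_pos: [0.6307, 0.1422, 0.0169]
tcp_rot: [-180.0, -0.0, -0.0]
contact_force: [0.1, -0.2, -0.1]
opening: 0.603
clock: 16.85
tool_pos: [0.6309, 0.1422, 0.0171]
tcp_rot: [-180.0, -0.1, -0.0]
contact_force: [-1.4, -0.6, 5.7]
opening: 0.311
clock: 17.27
tool_pos: [0.6309, 0.1423, 0.0171]
tcp_rot: [-180.0, -0.1, -0.0]
contact_force: [-1.1, 0.6, 6.8]
opening: 0.312
```

```bash

python3 -m jog '[{"jaw":0,"x":0,"y":0,"z":-0.005,"ax":0,"ay":0,"az":0},{"jaw":0,"x":0,"y":0,"z":-0.015,"ax":0,"ay":0,"az":0},{"jaw":0,"x":0,"y":0,"z":-0.04,"ax":0,"ay":0,"az":0},{"jaw":0,"x":0,"y":0,"z":-0.08,"ax":0,"ay":0,"az":0},{"jaw":0,"x":0,"y":0,"z":-0.12,"ax":0,"ay":0,"az":0}]'
python3 -m jog '[{"jaw":0,"x":-0.02,"y":-0.01,"z":-0.01,"ax":0,"ay":0,"az":-0.03},{"jaw":0,"x":-0.05,"y":-0.025,"z":-0.01,"ax":0,"ay":0,"az":-0.07},{"jaw":0,"x":-0.09,"y":-0.05,"z":-0.01,"ax":0,"ay":0,"az":-0.11},{"jaw":0,"x":-0.13,"y":-0.07,"z":-0.01,"ax":0,"ay":0,"az":-0.15},{"jaw":0,"x":-0.17,"y":-0.09,"z":-0.01,"ax":0,"ay":0,"az":-0.2}]'
python3 d.py .365 .291 .12 24
```

```text
clock: 17.68
tool_pos: [0.6295, 0.1419, 0.1069]
tcp_rot: [180.0, 0.1, 0.0]
contact_force: [0.9, 0.2, -1.6]
opening: 0.309
clock: 18.1
tool_pos: [0.5013, 0.2102, 0.1141]
tcp_rot: [180.0, 0.0, 24.2]
contact_force: [-0.7, 0.8, -1.2]
opening: 0.309
shift [-0.1216 -0.1728 -0.0079] turn [0.0002 0.     0.0018] q [   7.   19.  -40.  102.   14.   63. -104.] F [-0.7  0.8 -1.2] op 0.309 t 18.1
```

```bash

python3 -m jog '[{"jaw":0,"x":-0.027,"y":-0.038,"z":0,"ax":0,"ay":0,"az":0},{"jaw":0,"x":-0.054,"y":-0.077,"z":0,"ax":0,"ay":0,"az":0},{"jaw":0,"x":-0.08,"y":-0.115,"z":0,"ax":0,"ay":0,"az":0},{"jaw":0,"x":-0.105,"y":-0.15,"z":0,"ax":0,"ay":0,"az":0},{"jaw":0,"x":-0.115,"y":-0.165,"z":0,"ax":0,"ay":0,"az":0}]'
python3 -m jog '[{"jaw":0,"x":0,"y":0,"z":0,"ax":0,"ay":0,"az":0},{"jaw":0,"x":0,"y":0,"z":0,"ax":0,"ay":0,"az":0},{"jaw":0,"x":0,"y":0,"z":0,"ax":0,"ay":0,"az":0},{"jaw":0,"x":0,"y":0,"z":0,"ax":0,"ay":0,"az":0},{"jaw":0,"x":0,"y":0,"z":0,"ax":0,"ay":0,"az":0}]'
python3 d.py .361 .291 .0215 24; python3 w.py w11
```

```text
clock: 18.52
tool_pos: [0.3699, 0.2898, 0.1143]
tcp_rot: [180.0, 0.0, 24.3]
contact_force: [-0.6, 0.3, -1.2]
opening: 0.314
clock: 18.93
tool_pos: [0.3747, 0.287, 0.1138]
tcp_rot: [-180.0, 0.0, 23.9]
contact_force: [-0.6, 0.2, -2.1]
opening: 0.314
shift [-0.0144 -0.0123  0.1231] turn [-0.      0.0001 -0.0009] q [   1.   11.  -47.  112.    9.   61. -116.] F [-0.6  0.2 -2.1] op 0.314 t 18.9333
[0.3745 0.2871 0.1138] [-1.7999e+02  2.0000e-02  2.3900e+01]
```

View pics/w11.png

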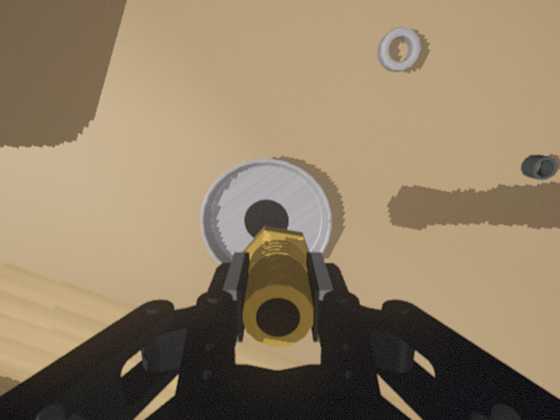

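Medium fitting held upright, top (277,315). The dish rim is centred near (266,217).

```bash
cat > rim.py <<'E'
import sys,cv2,numpy as np
from h import *
n=sys.argv[1];u0,u1,v0,v1=map(int,sys.argv[2:6])
f=np.load(f"pics/{n}.npz");d=f["d"];P=cloud(f,d);v,u=np.indices(d.shape)
m=(abs(P[...,2]-.012)<.004)&(v<v1)&(v>v0)&(u>u0)&(u<u1)&(d>0)
h=cv2.convexHull(np.c_[u[m],v[m]].astype(np.int32))[:,0];h=h[h[:,1]<v1-8];print(len(h),circ(ray(f,h,.012)))
E
python3 rim.py w11 190 342 150 245; python3 rim.py w11 190 342 150 235
python3 - <<'E'
import cv2,numpy as np
from h import *
f=np.load("pics/w11.npz");im=cv2.imread("pics/w11.png");hsv=cv2.cvtColor(im,cv2.COLOR_BGR2HSV)
P=cloud(f,f["d"]);z=.052+.1138-.0171
m=(abs(P[...,2]-z)<.006)&(hsv[...,1]>120);m[:, :220]=0;m[:,340:]=0
v,u=np.nonzero(m);h=cv2.convexHull(np.c_[u,v].astype(np.int32))[:,0];print(len(u),circ(ray(f,h,z)))
E
```

```text
31 (array([0.35803051, 0.28867593]), np.float64(0.051713483088267245))
27 (array([0.35800811, 0.28868315]), np.float64(0.051726918550609485))
2885 (array([0.37377996, 0.28460072]), np.float64(0.015565943311357354))
```

```bash

python3 -m jog '[{"jaw":0,"x":-0.008,"y":-0.006,"z":0,"ax":0,"ay":0,"az":0},{"jaw":0,"x":-0.015,"y":-0.0124,"z":0.02,"ax":0,"ay":0,"az":0},{"jaw":0,"x":-0.015,"y":-0.0124,"z":0.05,"ax":0,"ay":0,"az":0},{"jaw":0,"x":-0.015,"y":-0.0124,"z":0.08,"ax":0,"ay":0,"az":0},{"jaw":0,"x":-0.015,"y":-0.0124,"z":0.1,"ax":0,"ay":0,"az":0}]'
python3 -m jog '[{"jaw":0,"x":0,"y":0,"z":0.008,"ax":0,"ay":0,"az":0},{"jaw":0,"x":0,"y":0,"z":0.016,"ax":0,"ay":0,"az":0},{"jaw":0,"x":0,"y":0,"z":0.02,"ax":0,"ay":0,"az":0},{"jaw":0,"x":0,"y":0,"z":0.022,"ax":0,"ay":0,"az":0},{"jaw":0,"x":0,"y":0,"z":0.022,"ax":0,"ay":0,"az":0}]'
python3 d.py .3603 .291 .0201 24
```

```text
clock: 19.4
tool_pos: [0.3588, 0.291, 0.0372]
tcp_rot: [180.0, 0.1, 24.0]
contact_force: [-0.6, 0.6, -1.9]
opening: 0.307
clock: 19.82
tool_pos: [0.3601, 0.2918, 0.0228]
tcp_rot: [180.0, -0.0, 24.0]
contact_force: [-0.4, 0.6, -1.8]
opening: 0.312
shift [-0.0001  0.001   0.0036] turn [ 0.     -0.0003 -0.0002] q [  -4.   18.  -45.  118.   17.   50. -124.] F [-0.4  0.6 -1.8] op 0.312 t 19.8167
```

```bash

python3 -m jog '[{"jaw":0,"x":0,"y":0.001,"z":0.001,"ax":0,"ay":0,"az":0},{"jaw":0,"x":0,"y":0.001,"z":0.002,"ax":0,"ay":0,"az":0},{"jaw":0,"x":0,"y":0.001,"z":0.003,"ax":0,"ay":0,"az":0},{"jaw":0,"x":0,"y":0.001,"z":0.003,"ax":0,"ay":0,"az":0},{"jaw":0,"x":0,"y":0.001,"z":0.003,"ax":0,"ay":0,"az":0}]'
```

```text
clock: 20.23
tool_pos: [0.3602, 0.2909, 0.0203]
tcp_rot: [180.0, -0.0, 24.0]
contact_force: [0.1, 0.2, -1.7]
opening: 0.31
```

```bash

python3 -m jog '[{"jaw":0,"x":0,"y":0,"z":0.0005,"ax":0,"ay":0,"az":0},{"jaw":0,"x":0,"y":0,"z":0.001,"ax":0,"ay":0,"az":0},{"jaw":0,"x":0,"y":0,"z":0.001,"ax":0,"ay":0,"az":0},{"jaw":0,"x":0,"y":0,"z":0.001,"ax":0,"ay":0,"az":0},{"jaw":0,"x":0,"y":0,"z":0.001,"ax":0,"ay":0,"az":0}]'
```

```text
clock: 20.65
tool_pos: [0.3602, 0.291, 0.02]
tcp_rot: [180.0, -0.0, 24.0]
contact_force: [-3.5, -3.2, 9.9]
opening: 0.316
```

Touched down at 10 N. I release and lift.

```bash

python3 -m jog '[{"jaw":0.3,"x":0,"y":0,"z":0,"ax":0,"ay":0,"az":0},{"jaw":0.4,"x":0,"y":0,"z":0,"ax":0,"ay":0,"az":0},{"jaw":0.6,"x":0,"y":0,"z":0,"ax":0,"ay":0,"az":0},{"jaw":0.8,"x":0,"y":0,"z":0,"ax":0,"ay":0,"az":0},{"jaw":1,"x":0,"y":0,"z":0,"ax":0,"ay":0,"az":0}]'
python3 -m jog '[{"jaw":1,"x":0,"y":0,"z":0,"ax":0,"ay":0,"az":0},{"jaw":1,"x":0,"y":0,"z":-0.02,"ax":0,"ay":0,"az":0},{"jaw":1,"x":0,"y":0,"z":-0.06,"ax":0,"ay":0,"az":0},{"jaw":1,"x":0,"y":0,"z":-0.11,"ax":0,"ay":0,"az":0},{"jaw":1,"x":0,"y":0,"z":-0.16,"ax":0,"ay":0,"az":0}]'
python3 w.py w12; python3 a.py w12 .359 .289 .055 .014; python3 rim.py w12 185 375 100 245;python3 d.py .52 .377 .15 24
```

```text
clock: 21.07
tool_pos: [0.3601, 0.2909, 0.0194]
tcp_rot: [-180.0, -0.0, 24.0]
contact_force: [0.8, -0.5, -0.1]
opening: 0.811
clock: 21.48
tool_pos: [0.3592, 0.2907, 0.1404]
tcp_rot: [-180.0, 0.1, 24.0]
contact_force: [1.4, 0.1, -0.3]
opening: 1.003
[0.3619 0.2935 0.1475] [-179.93   -0.43   24.07]
1117 centre [0.3575 0.2887] r 0.0142 unbiased [0.3603 0.29  ] px 278.0 216.0
36 (array([0.3581021 , 0.28860622]), np.float64(0.05171535453068745))
shift [ 0.2379 -0.0156 -0.0015] turn [-0.0006 -0.0036  0.0006] q [   2.    7.  -49.  111.    6.   64. -115.] F [3.8 5.  7.2] op 0.999 t 21.5333
```

The medium fitting is within 1 mm of its dish's centre. Now the small fitting.

```bash

python3 -m jog '[{"jaw":1,"x":0.05,"y":-0.003,"z":0,"ax":0,"ay":0,"az":0},{"jaw":1,"x":0.1,"y":-0.006,"z":0,"ax":0,"ay":0,"az":0},{"jaw":1,"x":0.15,"y":-0.009,"z":0,"ax":0,"ay":0,"az":0},{"jaw":1,"x":0.2,"y":-0.012,"z":0,"ax":0,"ay":0,"az":0},{"jaw":1,"x":0.238,"y":-0.016,"z":0,"ax":0,"ay":0,"az":0}]'
python3 -m jog '[{"jaw":1,"x":0,"y":0,"z":0,"ax":0,"ay":0,"az":0},{"jaw":1,"x":0,"y":0,"z":0,"ax":0,"ay":0,"az":0},{"jaw":1,"x":0,"y":0,"z":0,"ax":0,"ay":0,"az":0},{"jaw":1,"x":0,"y":0,"z":0,"ax":0,"ay":0,"az":0},{"jaw":1,"x":0,"y":0,"z":0,"ax":0,"ay":0,"az":0}]'
python3 w.py w13; python3 a.py w13 .541 .377 .047 .009;python3 d.py .543 .379 .013 24
```

```text
clock: 21.95
tool_pos: [0.521, 0.3745, 0.1384]
tcp_rot: [180.0, 0.0, 23.9]
contact_force: [0.3, 0.2, 1.1]
opening: 1.0
clock: 22.37
tool_pos: [0.5177, 0.3741, 0.1398]
tcp_rot: [180.0, -0.0, 24.0]
contact_force: [-0.1, 0.1, 0.2]
opening: 0.995
[0.5179 0.374  0.1399] [ 1.7996e+02 -3.0000e-02  2.4000e+01]
460 centre [0.542  0.3796] r 0.0089 unbiased [0.5448 0.3809] px 283.0 178.0
shift [0.0332 0.0074 0.1692] turn [ 0.0003 -0.0003  0.    ] q [  -9.   30.  -43.   86.   21.   72. -120.] F [ 0.3 -0.9  0.2] op 1.003 t 22.4167
```

```bash

python3 -m jog '[{"jaw":1,"x":0.02,"y":0.005,"z":0,"ax":0,"ay":0,"az":0},{"jaw":1,"x":0.036,"y":0.005,"z":0.02,"ax":0,"ay":0,"az":0},{"jaw":1,"x":0.036,"y":0.005,"z":0.06,"ax":0,"ay":0,"az":0},{"jaw":1,"x":0.036,"y":0.005,"z":0.09,"ax":0,"ay":0,"az":0},{"jaw":1,"x":0.036,"y":0.005,"z":0.11,"ax":0,"ay":0,"az":0}]'
python3 -m jog '[{"jaw":1,"x":0,"y":0,"z":0.02,"ax":0,"ay":0,"az":0},{"jaw":1,"x":0,"y":0,"z":0.04,"ax":0,"ay":0,"az":0},{"jaw":1,"x":0,"y":0,"z":0.055,"ax":0,"ay":0,"az":0},{"jaw":1,"x":0,"y":0,"z":0.058,"ax":0,"ay":0,"az":0},{"jaw":0.8,"x":0,"y":0,"z":0.058,"ax":0,"ay":0,"az":0}]'
python3 d.py .544 .3815 .013 24
```

```text
clock: 22.83
tool_pos: [0.5437, 0.3809, 0.0547]
tcp_rot: [179.9, 0.1, 24.0]
contact_force: [-0.0, 0.2, -0.1]
opening: 1.003
clock: 23.25
tool_pos: [0.5443, 0.3818, 0.0129]
tcp_rot: [180.0, 0.0, 24.0]
contact_force: [0.6, -0.4, 0.9]
opening: 0.884
shift [-0.0005  0.0002 -0.0001] turn [ 0.0001  0.0004 -0.0001] q [ -12.   41.  -38.   87.   27.   62. -123.] F [ 0.6 -0.4  0.9] op 0.884 t 23.25
```

```bash

python3 -m jog '[{"jaw":0.6,"x":0,"y":0,"z":0,"ax":0,"ay":0,"az":0},{"jaw":0.5,"x":0,"y":0,"z":0,"ax":0,"ay":0,"az":0},{"jaw":0.4,"x":0,"y":0,"z":0,"ax":0,"ay":0,"az":0},{"jaw":0.35,"x":0,"y":0,"z":0,"ax":0,"ay":0,"az":0},{"jaw":0.3,"x":0,"y":0,"z":0,"ax":0,"ay":0,"az":0}]'
python3 -m jog '[{"jaw":0.25,"x":0,"y":0,"z":0,"ax":0,"ay":0,"az":0},{"jaw":0.2,"x":0,"y":0,"z":0,"ax":0,"ay":0,"az":0},{"jaw":0.1,"x":0,"y":0,"z":0,"ax":0,"ay":0,"az":0},{"jaw":0,"x":0,"y":0,"z":0,"ax":0,"ay":0,"az":0},{"jaw":0,"x":0,"y":0,"z":0,"ax":0,"ay":0,"az":0}]'
python3 -m jog '[{"jaw":0,"x":0,"y":0,"z":0,"ax":0,"ay":0,"az":0},{"jaw":0,"x":0,"y":0,"z":0,"ax":0,"ay":0,"az":0},{"jaw":0,"x":0,"y":0,"z":0,"ax":0,"ay":0,"az":0},{"jaw":0,"x":0,"y":0,"z":0,"ax":0,"ay":0,"az":0},{"jaw":0,"x":0,"y":0,"z":0,"ax":0,"ay":0,"az":0}]'
```

```text
clock: 23.67
tool_pos: [0.5447, 0.3821, 0.0138]
tcp_rot: [180.0, -0.0, 24.0]
contact_force: [1.0, -0.7, -0.0]
opening: 0.302
clock: 24.08
tool_pos: [0.5446, 0.3821, 0.0137]
tcp_rot: [180.0, -0.0, 24.0]
contact_force: [-0.2, -0.5, 4.9]
opening: 0.188
clock: 24.5
tool_pos: [0.5446, 0.382, 0.0137]
tcp_rot: [180.0, -0.0, 24.0]
contact_force: [-0.9, -1.4, 5.4]
opening: 0.188
```

```bash

python3 -m jog '[{"jaw":0,"x":0,"y":0,"z":-0.005,"ax":0,"ay":0,"az":0},{"jaw":0,"x":0,"y":0,"z":-0.015,"ax":0,"ay":0,"az":0},{"jaw":0,"x":0,"y":0,"z":-0.04,"ax":0,"ay":0,"az":0},{"jaw":0,"x":0,"y":0,"z":-0.08,"ax":0,"ay":0,"az":0},{"jaw":0,"x":0,"y":0,"z":-0.12,"ax":0,"ay":0,"az":0}]'
python3 -m jog '[{"jaw":0,"x":-0.005,"y":0.02,"z":-0.02,"ax":0,"ay":0,"az":0.03},{"jaw":0,"x":-0.015,"y":0.06,"z":-0.03,"ax":0,"ay":0,"az":0.07},{"jaw":0,"x":-0.025,"y":0.11,"z":-0.03,"ax":0,"ay":0,"az":0.11},{"jaw":0,"x":-0.037,"y":0.16,"z":-0.03,"ax":0,"ay":0,"az":0.15},{"jaw":0,"x":-0.05,"y":0.21,"z":-0.03,"ax":0,"ay":0,"az":0.2}]'
python3 d.py .635 -.136 .12 0
```

```text
clock: 24.92
tool_pos: [0.5438, 0.3815, 0.1039]
tcp_rot: [180.0, 0.1, 24.0]
contact_force: [1.0, 0.9, -0.6]
opening: 0.192
clock: 25.33
tool_pos: [0.5743, 0.2213, 0.1265]
tcp_rot: [-180.0, -0.0, -0.2]
contact_force: [0.3, 0.2, -0.9]
opening: 0.194
shift [0.0826 0.4761 0.0086] turn [-0.0001 -0.0003 -0.0017] q [   3.   27.  -37.   91.   17.   68. -127.] F [ 0.3  0.2 -0.9] op 0.194 t 25.3333
```

```bash

python3 -m jog '[{"jaw":0,"x":0.008,"y":0.05,"z":0,"ax":0,"ay":0,"az":0},{"jaw":0,"x":0.016,"y":0.1,"z":0,"ax":0,"ay":0,"az":0},{"jaw":0,"x":0.024,"y":0.15,"z":0,"ax":0,"ay":0,"az":0},{"jaw":0,"x":0.032,"y":0.2,"z":0,"ax":0,"ay":0,"az":0},{"jaw":0,"x":0.04,"y":0.25,"z":0,"ax":0,"ay":0,"az":0}]'
python3 -m jog '[{"jaw":0,"x":0.008,"y":0.05,"z":0,"ax":0,"ay":0,"az":0},{"jaw":0,"x":0.016,"y":0.1,"z":0,"ax":0,"ay":0,"az":0},{"jaw":0,"x":0.024,"y":0.15,"z":0,"ax":0,"ay":0,"az":0},{"jaw":0,"x":0.035,"y":0.19,"z":0,"ax":0,"ay":0,"az":0},{"jaw":0,"x":0.045,"y":0.21,"z":0,"ax":0,"ay":0,"az":0}]'
python3 -m jog '[{"jaw":0,"x":0,"y":0,"z":0,"ax":0,"ay":0,"az":0},{"jaw":0,"x":0,"y":0,"z":0,"ax":0,"ay":0,"az":0},{"jaw":0,"x":0,"y":0,"z":0,"ax":0,"ay":0,"az":0},{"jaw":0,"x":0,"y":0,"z":0,"ax":0,"ay":0,"az":0},{"jaw":0,"x":0,"y":0,"z":0,"ax":0,"ay":0,"az":0}]'
python3 w.py w14;python3 d.py .6455 -.135 .018 0
```

```text
clock: 25.75
tool_pos: [0.6041, 0.0335, 0.1265]
tcp_rot: [180.0, -0.0, 0.0]
contact_force: [1.2, 0.2, -0.1]
opening: 0.193
clock: 26.17
tool_pos: [0.6376, -0.1282, 0.1261]
tcp_rot: [179.9, 0.0, -0.3]
contact_force: [-0.4, -0.7, -0.5]
opening: 0.19
clock: 26.58
tool_pos: [0.6378, -0.1206, 0.1262]
tcp_rot: [-180.0, -0.0, 0.1]
contact_force: [1.4, 0.2, -0.4]
opening: 0.193
[ 0.6379 -0.1209  0.1262] [-1.8e+02 -1.0e-02  9.0e-02]
shift [0.0101 0.0188 0.1443] turn [-0.     -0.0001  0.0007] q [ 29.  29. -30.  86.  15.  69. -93.] F [-0.1  0.2 -0.1] op 0.191 t 26.6333
```

View pics/w14.png

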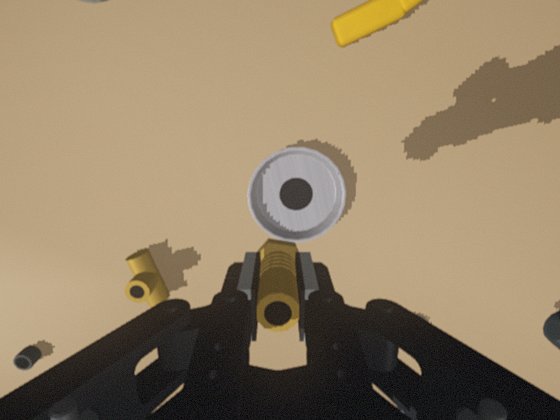

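Small fitting held upright. The whole rim of the small dish is visible, centred near (297,194), and the tee is undisturbed.

```bash
python3 rim.py w14 235 360 140 239;python3 rim.py w14 235 360 140 252
```

```text
27 (array([ 0.64336933, -0.13723024]), np.float64(0.03963563117323886))
37 (array([ 0.64334227, -0.13723015]), np.float64(0.03965074063752974))
```

```bash

python3 -m jog '[{"jaw":0,"x":0.005,"y":0.01,"z":0,"ax":0,"ay":0,"az":0},{"jaw":0,"x":0.0108,"y":0.0195,"z":0.02,"ax":0,"ay":0,"az":0},{"jaw":0,"x":0.0108,"y":0.0195,"z":0.06,"ax":0,"ay":0,"az":0},{"jaw":0,"x":0.0108,"y":0.0195,"z":0.09,"ax":0,"ay":0,"az":0},{"jaw":0,"x":0.0108,"y":0.0195,"z":0.11,"ax":0,"ay":0,"az":0}]'
python3 -m jog '[{"jaw":0,"x":0,"y":0,"z":0.01,"ax":0,"ay":0,"az":0},{"jaw":0,"x":0,"y":0,"z":0.02,"ax":0,"ay":0,"az":0},{"jaw":0,"x":0,"y":0,"z":0.028,"ax":0,"ay":0,"az":0},{"jaw":0,"x":0,"y":0,"z":0.032,"ax":0,"ay":0,"az":0},{"jaw":0,"x":0,"y":0,"z":0.032,"ax":0,"ay":0,"az":0}]'
python3 d.py .646 -.1355 .0167 0
```

```text
clock: 27.05
tool_pos: [0.6447, -0.1377, 0.0398]
tcp_rot: [-180.0, 0.2, -0.0]
contact_force: [-0.6, 0.3, -1.4]
opening: 0.189
clock: 27.47
tool_pos: [0.6462, -0.1369, 0.0195]
tcp_rot: [180.0, -0.0, -0.0]
contact_force: [-0.4, -0.3, -0.9]
opening: 0.188
shift [-0.0003 -0.0019  0.0037] turn [ 0.0001 -0.0001 -0.0001] q [ 28.  37. -27.  88.  19.  60. -94.] F [-0.4 -0.3 -0.9] op 0.188 t 27.4667
```

```bash

python3 -m jog '[{"jaw":0,"x":0,"y":-0.001,"z":0.001,"ax":0,"ay":0,"az":0},{"jaw":0,"x":0,"y":-0.001,"z":0.002,"ax":0,"ay":0,"az":0},{"jaw":0,"x":0,"y":-0.001,"z":0.003,"ax":0,"ay":0,"az":0},{"jaw":0,"x":0,"y":-0.001,"z":0.003,"ax":0,"ay":0,"az":0},{"jaw":0,"x":0,"y":-0.001,"z":0.003,"ax":0,"ay":0,"az":0}]'
```

```text
clock: 27.88
tool_pos: [0.6461, -0.1362, 0.0174]
tcp_rot: [180.0, -0.0, -0.0]
contact_force: [-0.1, 0.4, -0.8]
opening: 0.196
```

```bash

python3 -m jog '[{"jaw":0,"x":0,"y":0,"z":0.0005,"ax":0,"ay":0,"az":0},{"jaw":0,"x":0,"y":0,"z":0.001,"ax":0,"ay":0,"az":0},{"jaw":0,"x":0,"y":0,"z":0.001,"ax":0,"ay":0,"az":0},{"jaw":0,"x":0,"y":0,"z":0.001,"ax":0,"ay":0,"az":0},{"jaw":0,"x":0,"y":0,"z":0.001,"ax":0,"ay":0,"az":0}]'
```

```text
clock: 28.3
tool_pos: [0.6462, -0.1361, 0.0167]
tcp_rot: [180.0, -0.0, -0.0]
contact_force: [-0.9, 1.0, 4.3]
opening: 0.191
```

Touchdown. I release, lift and look.

```bash

python3 -m jog '[{"jaw":0.2,"x":0,"y":0,"z":0,"ax":0,"ay":0,"az":0},{"jaw":0.3,"x":0,"y":0,"z":0,"ax":0,"ay":0,"az":0},{"jaw":0.5,"x":0,"y":0,"z":0,"ax":0,"ay":0,"az":0},{"jaw":0.7,"x":0,"y":0,"z":0,"ax":0,"ay":0,"az":0},{"jaw":1,"x":0,"y":0,"z":0,"ax":0,"ay":0,"az":0}]'
python3 -m jog '[{"jaw":1,"x":0,"y":0,"z":0,"ax":0,"ay":0,"az":0},{"jaw":1,"x":0,"y":0,"z":-0.02,"ax":0,"ay":0,"az":0},{"jaw":1,"x":0,"y":0,"z":-0.06,"ax":0,"ay":0,"az":0},{"jaw":1,"x":0,"y":0,"z":-0.11,"ax":0,"ay":0,"az":0},{"jaw":1,"x":0,"y":0,"z":-0.16,"ax":0,"ay":0,"az":0}]'
python3 w.py w15; python3 a.py w15 .643 -.137 .049 .009; python3 rim.py w15 185 375 100 245
python3 -m jog '[{"jaw":1,"x":-0.04,"y":0.03,"z":-0.03,"ax":0,"ay":0,"az":0},{"jaw":1,"x":-0.08,"y":0.06,"z":-0.06,"ax":0,"ay":0,"az":0},{"jaw":1,"x":-0.12,"y":0.09,"z":-0.09,"ax":0,"ay":0,"az":0},{"jaw":1,"x":-0.15,"y":0.12,"z":-0.12,"ax":0,"ay":0,"az":0},{"jaw":1,"x":-0.16,"y":0.13,"z":-0.13,"ax":0,"ay":0,"az":0}]'
python3 -m jog '[{"jaw":1,"x":0,"y":0,"z":0,"ax":0,"ay":0,"az":0},{"jaw":1,"x":0,"y":0,"z":0,"ax":0,"ay":0,"az":0},{"jaw":1,"x":0,"y":0,"z":0,"ax":0,"ay":0,"az":0},{"jaw":1,"x":0,"y":0,"z":0,"ax":0,"ay":0,"az":0},{"jaw":1,"x":0,"y":0,"z":0,"ax":0,"ay":0,"az":0}]'
python3 w.py w16
```

```text
clock: 28.72
tool_pos: [0.6459, -0.1361, 0.0162]
tcp_rot: [-180.0, 0.0, -0.0]
contact_force: [-0.3, -0.3, 0.4]
opening: 0.715
clock: 29.13
tool_pos: [0.6455, -0.1358, 0.1385]
tcp_rot: [-180.0, 0.0, 0.0]
contact_force: [1.0, -0.3, -0.7]
opening: 1.003
[ 0.6494 -0.1361  0.1479] [179.89  -0.61  -0.  ]
449 centre [ 0.6432 -0.1376] r 0.0092 unbiased [ 0.646  -0.1363] px 278.0 215.0
37 (array([ 0.64323883, -0.13719564]), np.float64(0.03960904915137432))
clock: 29.6
tool_pos: [0.5237, -0.2378, 0.2384]
tcp_rot: [179.8, -0.2, -0.3]
contact_force: [0.2, -0.6, 0.4]
opening: 1.0
clock: 30.02
tool_pos: [0.5264, -0.2322, 0.2331]
tcp_rot: [-179.9, 0.1, 0.1]
contact_force: [-0.8, 0.7, 0.1]
opening: 0.996
[ 0.5264 -0.2324  0.2332] [-1.7995e+02  5.0000e-02  1.0000e-01]
```

View pics/w16.png

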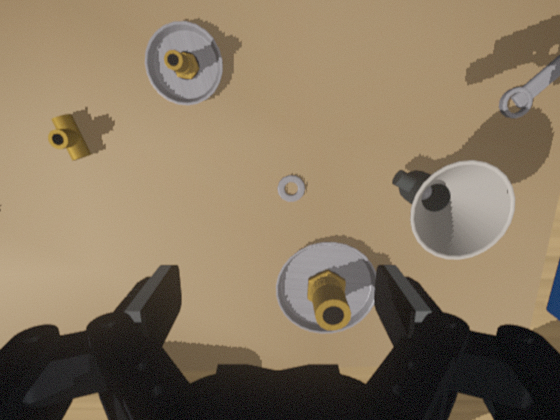

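Small fitting centred to under 0.5 mm at (182,65). The large one stands in its dish at (328,300), and the tee is in place. One last overview.

```bash
python3 - <<'E'
from rig import r
import cv2,numpy as np
p,d=r.get_image("scene");cv2.imwrite("pics/fin.png",p)
E
```

```text
(no output)
```

View pics/fin.png

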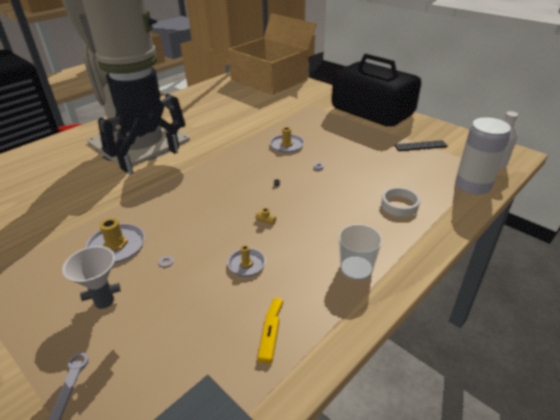

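All three fittings stand in their dishes, at (111,237), (287,138) and (245,257). The tee (265,215) and cup (358,250) are unmoved, the stub (277,182) is empty, and the arm is clear.

```bash
python3 -c "
from rig import r
print(r.hand_in())"
```

```text
the job is handed in; nothing more can be done
None
```

I handed the job in at about 30 s on the robot's clock. I dropped the ball through the funnel first. I then set the large, medium and small brass fittings down in their dishes, in that order, each gently onto the dish floor with at most about 10 N at touchdown.

- **Ball:** the wrist picture taken right after the drop shows it in the well. I did not look straight down the well again at the end, but the last overview shows its stub empty.
- **Fittings:** wrist measurements after release put all three upright and within about 1 mm of their dish centres.
- **Tee and cup:** both look where they started in the last overview. I did not re-measure them.
- **Disagreements:** the cameras differed from each other and from the gripper by 2 to 4 mm. I corrected the wrist view for this, using where the held fittings appeared in it. I gripped the large fitting about 5 mm higher than planned, with no visible effect. No check failed.

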